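Take the quick-release caster wheel off a raised mobile-robot base

ROBOT

A 6-joint arm with a two-finger parallel gripper is mounted at the origin on the work surface. World frame = base frame: x ahead of the robot, y to its left, z up, the work surface at z = 0. Lengths are in mm, angles in rad, forces in N, time in s.
With the tool pointing down it reaches from about 325 to 925 mm from the base axis. Payload 3.1 kg.
Tool frame: the origin (TCP) lies between the finger pads; the fingertips stand 8 mm ahead of it and the grasp point (between the pads) lies 11 mm behind it; x points along the fingers, y is the direction in which the jaws open and shut, and the axes are right-handed (so a half turn about x gives the same grasp; the last joint's range is limited). The gripper opens to 85 mm and grips with 20 to 120 N. Pads are 22 mm wide; open, the fingers measure 114 mm over their backs; the gripper's body (76 mm by 85 mm) begins 54 mm behind the grasp point. The pads swing forward as they close: fully open they stand 13 mm farther back than shut.
Start: joints at [1.139, 0.217, 1.613, -0, 1.311, -0.112], TCP at [196.467, 593.329, 212.8] pointing down, gripper open.
Joint ranges: [-2.75, 2.75], [-0.78, 2.1], [0.31, 2.55], [-1.13, 4.27], [0.13, 2.63], [-2.58, 2.58]. Speed limits (rad/s): [2.79, 2.79, 3.14, 3.14, 3.14, 3.14].

INTERFACE

Orientations are given as a unit quaternion [w, x, y, z].
In Python, from station import manip gives the robot as it stands.
- The arm moves only by the tool carry_out, never from a script. Its argument "motion" is a list of rows, each a list of 3 entries, a list of its own where there are three numbers: the closure, from 0 (fully open) to 1 (shut), then the shift along the tool's x, y, z in m, then the turn, a rotation vector about the tool's x, y, z in degrees. A call has 1 to 5 rows; each row is the pose to reach, as a shift and turn from the pose measured when the call began, along the tool's axes at that moment; what a row does not reach only later rows make up. A row lasts 1/12 s, in which the tool goes at most 41.7 mm and 7.16 degrees, less where a joint would pass 70% of its speed; a pose out of reach is approached as far as the arm can. A call with a gripper value outside its range is refused whole. The fingers move at their own pace and stop on an object; "grip_force" is the grip in N (left out, the last holds). Time passes only in rows, so rows that repeat a pose let the fingers close. It gives the time, the measured TCP pose, the force and the opening at its end, in the units of the state.
- manip.sense(): the state, without advancing time (a new reading comes with each control period).
- manip.capture(name): name is "scene" or "top"; returns a dict with "frame" (400x640x3 uint8, blue, green, red), "mtx" (3x3 intrinsics, pixels), "k1" (the pictures are not rectified: a ray, as slopes to the right and down, at radius r is drawn at 1 + k1 r^2 times it, then the intrinsics apply), "xyz" and "rotation" of the camera in the world. Camera axes: x right, y up, looking along -z (the intrinsics and any distortion apply to the point x, -y, -z); pixel columns grow to the right and rows downward; lengths in mm; the calibration is good to about 2 mm. A picture is of the moment at which its call begins. There is no depth.
- manip.hand_in(): hands the job in, once; it reports no verdict.
The state is a dict: "t": time; "joints": joint angles; "qd": joint speeds; "joint_torque": joint torques, N m; "tcp_pos": TCP position; "ee_rot": TCP orientation; "wrist_force": force on the tool from outside, world axes, zero at the start; "moment": the same for the moment, N m; "finger_gap": opening from 0.0 (shut) to 1.0 (fully open).
Only numpy, scipy, OpenCV 4.12 (cv2) and the standard library are available. Lean on these libraries where they do the work, as an engineer would, in place of code of your own. Each camera call takes 0.05 s, during which the arm holds its last target.

TASK

Take the caster wheel off the raised robot base: flip the cam lever on its fork right over until it stops, then draw the wheel forward along its slots, find by feel where they turn down, and lower the axle out of their open ends without forcing it. Set the wheel gently upright in the empty cradle, resting on the two ribs, and let go only once it rests there. Leave the lever open, keep the wheel off the bench top, and leave the spare wheel, the screwdriver and the jar where they are.

Things in the scene. Friction and masses are not known exactly. Their poses are not given: they have to be found in the camera images.
- fork_seat (a point): Centre of the axle as clamped, midway between the fork legs. Axes: -x is the caster's front (away from the base), z up, y along the axle; the lever is on the -y side. The legs stand behind it; each carries a slotted steel axle plate at y = +-20 to +-23 mm, from 12.5 mm above to 28 mm below, that reaches at most 33 mm forward. Fork crown 58 mm above. Nothing of the fork moves but the lever.
- pan_corner (a point): Corner of the base pan nearest the caster, on its underside, 223 mm over the bench; axes as the base. The pan (30 mm thick) covers the wheel's top: its front edge runs about 22 mm ahead of fork_seat and its side edge about 32 mm to the -y side, so that the wheel's front rim can be gripped only at a slant from the front.
- camlever (a joint): Cam lever angle, rad. 0 = shut (arm 70 degrees above the caster's forward direction); grows as the grip swings forward and down; stops at 1.571 = open (arm 20 degrees below forward). Starts at 0 to 0.12. Stiff: about 3 N at the grip, and stays where left. Shut, the cam's nose stands under and before the axle end on the -y side; it is out of the way beyond about 1.3.
- base: The robot base in work: white flat pan 360 x 280 x 30 mm, underside 223 mm over the bench, on an aluminium stand, a black battery (top at 306 mm) set back from its edges, a 150 mm drive wheel at each side. Fixed. Origin on the bench below the pan's middle; -x is its front, the caster sits under its front corner on the -y side.
- lever_pivot (a point): Axes as fork_seat. On the lever's hinge line (along y), 20 mm behind and 9 mm below fork_seat, midway between the legs.
- lever_grip (a point): Middle of the lever's grip: a round black bar 12 mm thick and 38 mm long, along y, 70 mm from the hinge line, centred 63 mm to the -y side of the fork's middle. Its inner end joins the flat steel lever arm (y = -38 to -44), which is clear of the base pan.
- wheel_center (a point): Centre of the fitted caster wheel: 100 mm diameter, 32 mm wide black tyre with flat sides, grey hub 28 mm diameter and 35 mm wide. Its steel axle, fixed in it along its y, is 71 mm long with 10 x 10 mm square ends (flats level as it sits), so it rests on the sills without rolling, lever open or shut. 0.24 to 0.42 kg. Starts within 1 mm of fork_seat.
- caster: The zinc-plated caster; origin on its swivel axis, 36 mm behind and 78 mm above fork_seat, same axes. Slot in each axle plate: a level sill under the axle, a roof 7.5 mm above fork_seat, a limb at the front; between sill and limb it turns straight down, 13 mm wide, open 28 mm below fork_seat. Plates are adjustable, both set alike, not movable by hand: the downward run's middle is 9 to 21 mm ahead of fork_seat.
- cradle: The empty wheel cradle: grey open trough 124 mm long (x), 60 mm wide (y), two side walls 40 mm high with 42 mm clear between them, two cross ribs 24 mm high whose facing edges are 60 mm apart. Fixed to the bench. Origin at the middle of its underside. The wheel stands in it with its axle along y, above the walls.
- nest (a point): Where the wheel's centre lies when it rests in the empty cradle: 64 mm above the bench over the cradle's middle; axes as the cradle.
- spare_cradle: An identical cradle, the one that holds the spare wheel; the two may stand either way round, side by side about 150 mm apart.
- spare_center (a point): Centre of the spare wheel, same as the fitted one, standing in the other cradle. A bystander.
- driver_center (a point): Middle of the electric screwdriver lying on the bench (235 mm long, 38 mm thick, green and black). A bystander.
- jar_center (a point): Middle of a white jar, 60 mm diameter, 62 mm high. A bystander.
- wheel: The fitted caster wheel itself (see wheel_center, its origin too).
Not all that is in view belongs to the job. Leave any green or yellow look-alike of the wheel alone.

How it is judged (in metres and radians):
On the way, in this order (a step that is already met when the one before it is completed fails the run):
1. the cam lever is flipped open to its stop while the wheel still sits in its seats (value of joint camlever above 1.45 rad and distance between wheel_center and fork_seat below 0.008 m), for 0.2 s.
2. the wheel, held, is lowered straight down out of the slots (z of wheel_center in the frame of fork_seat below -0.034 m and x of wheel_center in the frame of fork_seat above -0.035 m and contact force between the fingers and wheel above 2 N).
3. the wheel rests on the empty cradle while still held (distance between wheel_center and nest below 0.012 m and contact force between wheel and cradle above 0.5 N and contact force between the fingers and wheel above 1 N), for 0.1 s.
At the end, for the whole second after the job is handed in: The wheel is at rest and released in the empty cradle, its centre within 10 mm of the nest point and its axle within 0.15 rad of the cradle's y; the cam lever is still open (over 1.40 rad) (distance between wheel_center and nest below 0.01 m and angle between the y axis of wheel_center and the y axis of nest, either way round below 0.15 rad and linear speed of wheel below 0.02 m/s and contact force between the fingers and wheel below 0.1 N and value of joint camlever above 1.4 rad); the robot touches nothing.
It fails at once if the wheel is forced against the fork (over 20 N) (contact force between wheel and caster above 20 N).
It fails at once if the wheel gets down onto the bench top (height (world z) of wheel_center below 0.052 m).
It fails at once if the spare wheel is displaced (over 15 mm) (distance of spare_center from where it was at the start of the episode above 0.015 m).
It fails at once if the screwdriver or the jar is displaced (over 20 mm) (distance of any of driver_center, jar_center from where it was at the start of the episode above 0.02 m).
It fails at once if the wheel is pressed hard into the cradle (over 30 N) (contact force between wheel and cradle above 30 N).
It also fails if it takes over 66 s, if anything falls off the work surface, if the arm or the gripper's body presses on something with over 40 N, if the wrist force passes 120 N, or if a joint passes its speed limit or range.

## Working session

There is one attempt and no reset: what is moved stays moved. The work goes in short steps, Python scripts to look and compute and a tool call to move; the robot and the scene stay as the last step left them, time stands still between calls to the robot, and variables do not carry over. Pictures are saved under pics/ and viewed, and the job is handed in when it is done.

Besides the shell and the picture viewer there is one more tool, called after "Request:" as a command line: name --argument value ..., lists and objects as JSON in quotes. carry_out: Moves the arm, as the interface text tells. Its arguments: {"type":"object","properties":{"motion":{"type":"array","items":{"type":"array"}},"grip_force":{"type":"number"}},"required":["motion"]}

```bash
ls; mkdir -p pics; python3 - <<'E'
from station import manip
import cv2
print(manip.sense())
for n in("scene","top"):
    c=manip.capture(n); cv2.imwrite(f"pics/{n}0.png",c["frame"])
    print(n,c["mtx"],c["k1"],c["xyz"],c["rotation"])
E
```

```text
pics
{'t': 0.0, 'joints': array([ 1.13877309e+00,  2.17787797e-01,  1.61491842e+00, -3.53571003e-05,
        1.31128713e+00, -1.12186524e-01]), 'qd': array([8.37893325e-04, 4.58111216e-05, 8.24394181e-04, 8.52452844e-04,
       1.04452376e-03, 1.06252232e-03]), 'joint_torque': array([-1.12645794e-03, -3.96866584e+01, -3.03844678e+01, -3.58449033e-04,
        9.90332948e-03, -4.85743541e-06]), 'tcp_pos': array([196.12965622, 592.53159866, 211.45565689]), 'ee_rot': array([ 0.69786783,  0.11177394,  0.69830079, -0.11341552]), 'wrist_force': array([-0.37317597,  0.36016715,  0.21069765]), 'moment': array([-0.00922606, -0.02223484,  0.01545688]), 'finger_gap': 0.9992640121674924}
scene [[507.60769654   0.         320.59405106]
 [  0.         507.60769654 191.4355989 ]
 [  0.           0.           1.        ]] -0.003086234993572168 [1093.61030485 -492.72098587 1184.09444602] [0.8688345  0.25272882 0.1211182  0.40814844]
top [[422.2507566    0.         311.39807963]
 [  0.         422.2507566  196.31405247]
 [  0.           0.           1.        ]] -0.11128612056876191 [ 481.23784231  -64.02683018 1015.41103721] [-0.70182902 -0.04136576  0.04355473  0.70980834]
```

View pics/scene0.png

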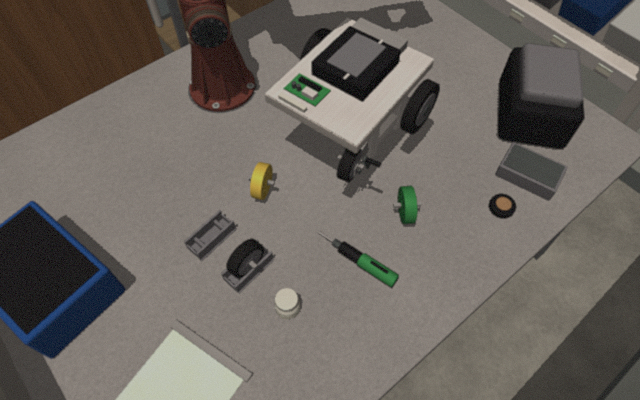

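View pics/top0.png

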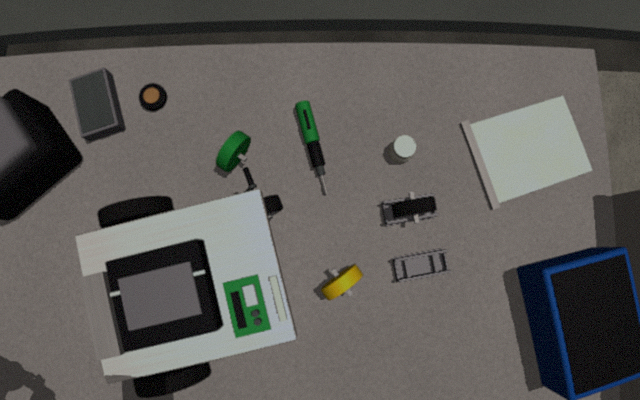

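```bash
cat > h.py <<'E'
import numpy as np, cv2
from scipy.spatial.transform import Rotation as R
from scipy.optimize import least_squares
from station import manip
def q2R(q): return R.from_quat(np.r_[q[1:],q[0]])
def proj(c,P):
    P=np.atleast_2d(P); p=q2R(c["rotation"]).inv().apply(P-c["xyz"])
    u=np.c_[p[:,0]/-p[:,2],-p[:,1]/-p[:,2]]; r2=(u**2).sum(1)
    u=u*(1+c["k1"]*r2)[:,None]
    return u@c["mtx"][:2,:2].T+c["mtx"][:2,2]
def ray(c,uv):
    K=c["mtx"]; d=np.array([(uv[0]-K[0,2])/K[0,0],(uv[1]-K[1,2])/K[1,1]]); u=d.copy()
    for _ in range(20): u=d/(1+c["k1"]*(u@u))
    return np.array(c["xyz"]),q2R(c["rotation"]).apply([u[0],-u[1],-1])
def atz(c,uv,z):
    o,d=ray(c,uv); return o+d*(z-o[2])/d[2]
def tri(c1,p1,c2,p2):
    o1,d1=ray(c1,p1);o2,d2=ray(c2,p2);d1/=np.linalg.norm(d1);d2/=np.linalg.norm(d2)
    s=np.linalg.lstsq(np.c_[d1,-d2],o2-o1,rcond=None)[0]
    a=o1+s[0]*d1;b=o2+s[1]*d2
    return (a+b)/2,np.linalg.norm(a-b)
def crop(c,x0,y0,w,h,k,name):
    im=cv2.resize(c["frame"][y0:y0+h,x0:x0+w],None,fx=k,fy=k,interpolation=cv2.INTER_CUBIC)
    for i in range(0,w,10):
        cv2.putText(im,str(x0+i),(i*k,8),0,.3,(0,255,255),1); cv2.line(im,(i*k,10),(i*k,14),(0,255,255),1)
    for j in range(0,h,10):
        cv2.putText(im,str(y0+j),(0,j*k+3),0,.3,(0,255,255),1)
    cv2.imwrite("pics/"+name,im)
E
python3 - <<'E'
from h import *
import pickle
s=manip.capture("scene");t=manip.capture("top")
pickle.dump((s,t),open("c0.pkl","wb"))
crop(s,320,130,80,70,9,"s_caster.png")
crop(t,220,150,80,75,9,"t_caster.png")
crop(s,170,190,120,110,6,"s_cr.png")
crop(t,370,180,100,110,7,"t_cr.png")
E
```

```text
(no output)
```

View pics/s_caster.png

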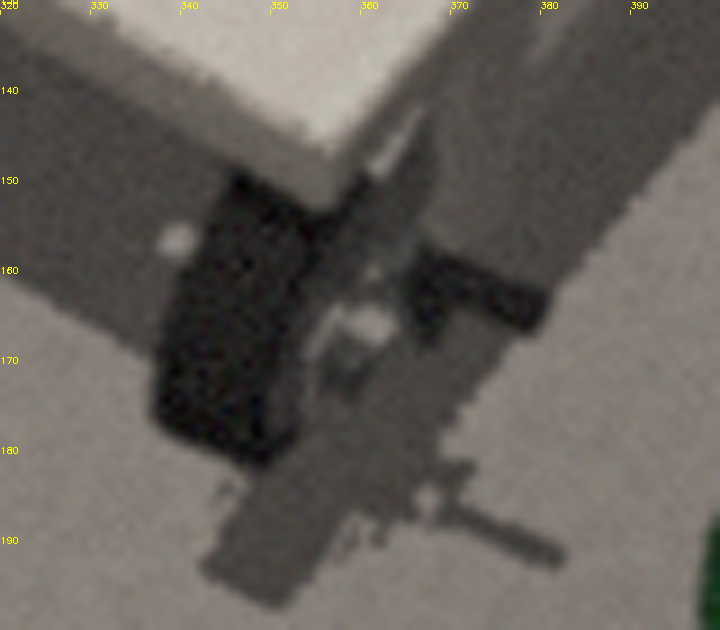

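View pics/t_caster.png

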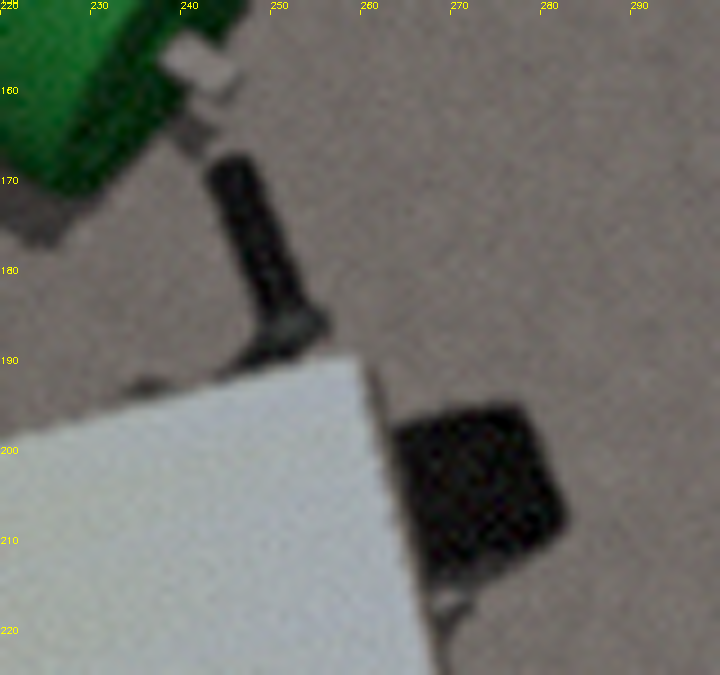

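View pics/s_cr.png

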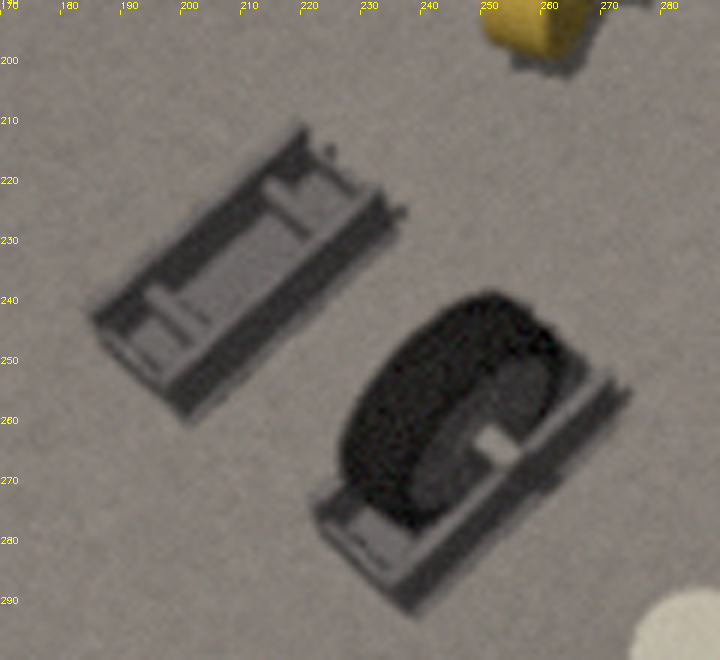

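View pics/t_cr.png

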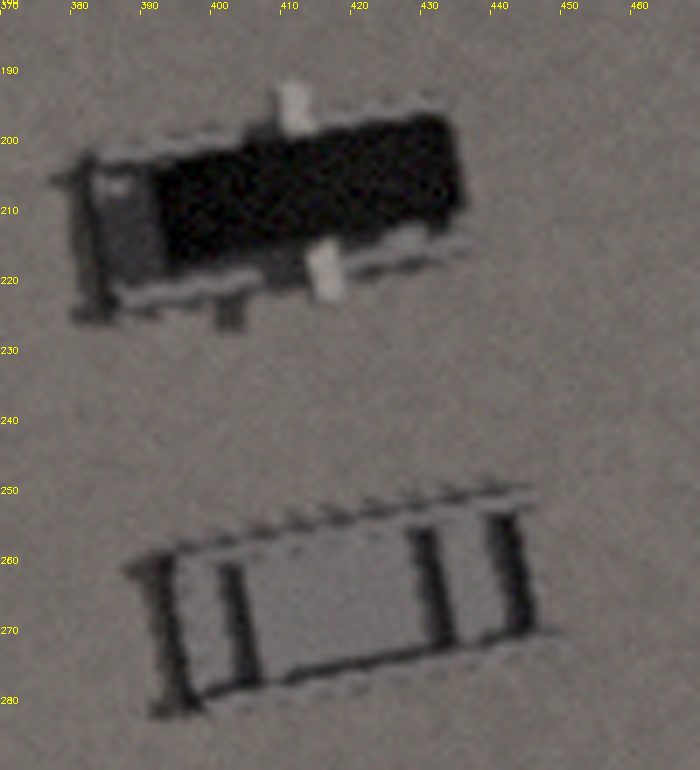

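```bash
python3 - <<'E'
from h import *
import pickle
s,t=pickle.load(open("c0.pkl","rb"))
np.set_printoptions(precision=1,suppress=True)
C=[atz(t,p,253) for p in [(77,236),(259,189.5),(295,340),(105,377)]]
for i in range(4): print(C[i],np.linalg.norm(C[i]-C[i-1]), np.degrees(np.arctan2(*(C[i]-C[i-1])[1::-1])))
print("scene pan corner",atz(s,(355,147),253),atz(s,(354,153),223))
pts=np.array([(-50,-16,0),(-50,16,0),(4-8,-82,57),(-4,-44,57),(0,-35.5,0),(0,35.5,0),(-4,-82,57)],float)
obs=[(t,(277,195.5)),(t,(282,208)),(t,(246,169)),(t,(252,184)),(s,(361,166)),(s,(339,157)),(s,(379.5,164))]
def f(p):
    W=R.from_euler('z',p[3]).apply(pts)+p[:3]
    return np.concatenate([proj(c,w)[0]-np.array(uv) for w,(c,uv) in zip(W,obs)])
r=least_squares(f,[530,50,145,1.5],loss='soft_l1',x_scale=[10,10,10,.1]);print(r.x,np.degrees(r.x[3]),r.fun.reshape(-1,2))
# cradles: corners at top of walls z=40?  
for nm,tt in (("top empty",[(393,258.5),(446.5,250.5),(449,270),(395,281)]),("scene empty",None)):
  if tt:
    W=np.array([atz(t,p,40) for p in tt]);print(W,W.mean(0))
E
```

```text
[503.6 371.3 253. ] 263.654492034251 13.003374624856908
[586.9  28.6 253. ] 352.75890155309594 -76.34051865554336
[317.5 -35.  253. ] 276.74840074849146 -166.73004069473703
[246.7 312.  253. ] 354.13911076929276 101.53878595912536
scene pan corner [590.4  21.5 253. ] [585.9  24.5 223. ]
[559.1  41.7 143.6   1.9] 107.23246509955571 [[ 2.7 -0.1]
 [ 2.3  1.9]
 [-0.7 -1.8]
 [-1.1  1.4]
 [ 1.6  2.1]
 [-0.5 -1.3]
 [ 0.6  0.2]]
[[ 452.7 -253.9   40. ]
 [ 468.7 -380.3   40. ]
 [ 423.5 -384.5   40. ]
 [ 401.3 -257.2   40. ]] [ 436.5 -319.    40. ]
```

```bash
cat > ov.py <<'E'
from h import *
def poly(im,c,P,x0,y0,k,col):
    u=(proj(c,P)-[x0,y0]+.5)*k
    cv2.polylines(im,[np.int32(u.round())],False,col,1,cv2.LINE_AA)
a=np.linspace(0,2*np.pi,49)
def model(F,yaw,lev=0.06,wheel=True):
    T=lambda P:R.from_euler('z',yaw).apply(np.array(P,float))+F
    L=[]
    if wheel:
      for y in(-16,16): L.append((T(np.c_[50*np.cos(a),0*a+y,50*np.sin(a)]),(0,0,255)))
    for y in(-35.5,35.5): L.append((T([(5,y,5),(-5,y,5),(-5,y,-5),(5,y,-5),(5,y,5)]),(0,255,0)))
    for y in(-82,-44):
        th=np.radians(70)-lev; c=np.array([20-70*np.cos(th),y,-9+70*np.sin(th)])
        L.append((T(c+np.c_[6*np.cos(a),0*a,6*np.sin(a)]),(255,255,0)))
    for y in(-23,23): L.append((T([(-33,y,12.5),(-33,y,-28),(10,y,-28)]),(255,0,255)))
    return L
def cradle(Nn,yaw):
    T=lambda P:R.from_euler('z',yaw).apply(np.array(P,float))+[Nn[0],Nn[1],0]
    L=[]
    for s in(-1,1):
        for y in(21,30): L.append((T([(-62,s*y,40),(62,s*y,40)]),(0,255,0)))
        L.append((T([(-62,s*30,40),(-62,s*30,0),(62,s*30,0),(62,s*30,40)]),(0,255,255)))
        L.append((T([(s*30,-21,24),(s*30,21,24)]),(0,0,255)))
    return L
def draw(c,L,x0,y0,w,h,k,name):
    im=cv2.resize(c["frame"][y0:y0+h,x0:x0+w],None,fx=k,fy=k,interpolation=cv2.INTER_CUBIC)
    for P,col in L: poly(im,c,P,x0,y0,k,col)
    return im
E
cat > o1.py <<'E'
from ov import *
import pickle,sys
s,t=pickle.load(open("c0.pkl","rb"))
x,y,z,yw,l=map(float,sys.argv[1:6])
L=model(np.array([x,y,z]),np.radians(yw),l)
a_=draw(s,L,325,130,65,70,6,"");b_=draw(t,L,225,155,65,70,6,"")
cv2.imwrite("pics/"+sys.argv[6],np.hstack([a_,b_]))
E
python3 o1.py 559 41.7 145 103.5 0.06 ov1.png
```

```text
(no output)
```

View pics/ov1.png

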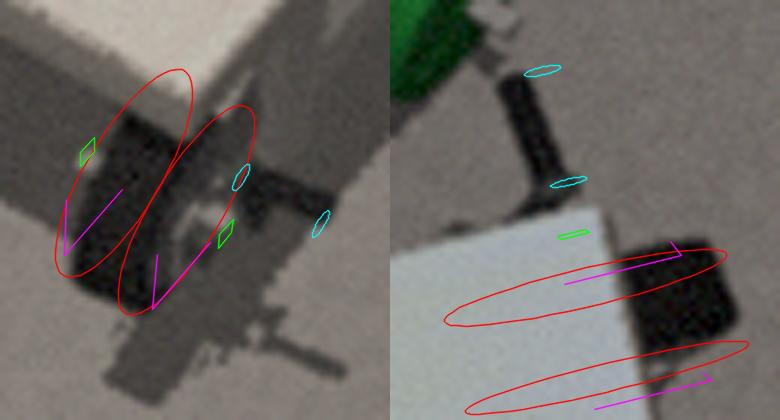

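```bash
python3 o1.py 562 45 145 111 0.06 ov1.png
```

```text
(no output)
```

View pics/ov1.png

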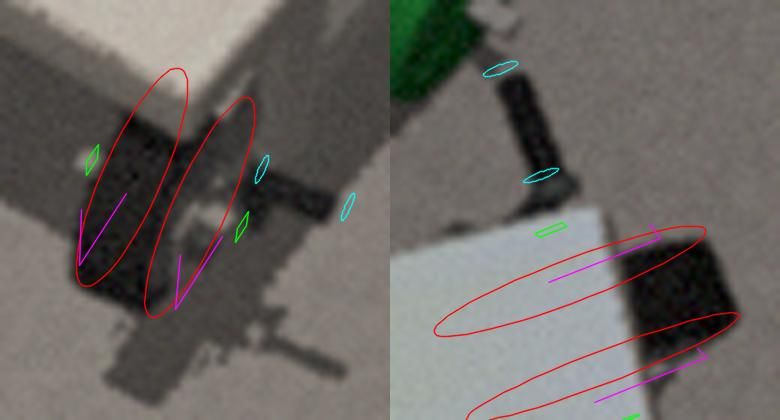

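```bash
python3 - <<'E'
from h import *
import pickle
s,t=pickle.load(open("c0.pkl","rb"))
np.set_printoptions(precision=1,suppress=True)
obs=[(t,(277.3,195.3)),(t,(282.3,207.8)),(t,(246,168.2)),(t,(252,184)),(s,(361.8,166.5)),(s,(339,157)),(s,(379.5,164.3)),(s,(367,161))]
def f(p):
    th=np.radians(70)-p[4]; gx=20-70*np.cos(th); gz=-9+70*np.sin(th)
    pts=np.array([(-50,-16,0),(-50,16,0),(gx,-82,gz),(gx,-44,gz),(0,-35.5,0),(0,32,0),(gx,-82,gz),(gx,-44,gz)],float)
    W=R.from_euler('z',p[3]).apply(pts)+p[:3]
    return np.concatenate([proj(c,w)[0]-np.array(uv) for w,(c,uv) in zip(W,obs)]+[[(p[2]-145)/1.,(p[4]-.06)/.05]])
r=least_squares(f,[530,50,145,1.5,0.06],loss='soft_l1',x_scale=[10,10,10,.1,.1]);print(r.x,np.degrees(r.x[3]),r.x[4],r.fun[:-2].reshape(-1,2))
E
python3 o1.py 560.5 42 144.5 110 0.06 ov1.png
```

```text
[558.1  43.1 144.7   2.    0.1] 111.81195841690987 0.1264141834447249 [[ 0.4 -1.1]
 [ 1.2  0.6]
 [-0.6 -0.7]
 [ 0.4  1.1]
 [ 1.5  0. ]
 [ 0.4 -0.8]
 [ 0.6  0.5]
 [-1.3 -2.3]]
```

View pics/ov1.png

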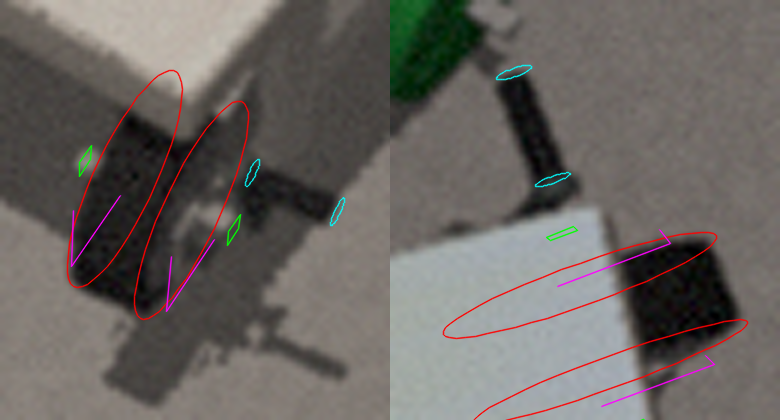

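```bash
python3 o1.py 558.8 43.5 144.7 111.5 0.10 ov2.png
```

```text
(no output)
```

View pics/ov2.png

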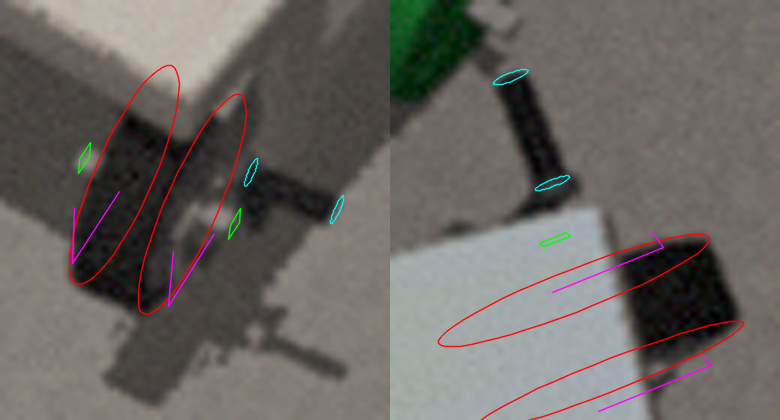

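```bash
cat > o2.py <<'E'
from ov import *
import pickle,sys
s,t=pickle.load(open("c0.pkl","rb"))
x,y,yw=map(float,sys.argv[1:4])
L=cradle((x,y),np.radians(yw))
a_=draw(s,L,175,200,75,70,5,"");b_=draw(t,L,380,225,80,70,5,"")
cv2.imwrite("pics/"+sys.argv[4],np.hstack([a_,b_]))
E
python3 o2.py 437 -319 -81 ovc.png
```

```text
(no output)
```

View pics/ovc.png

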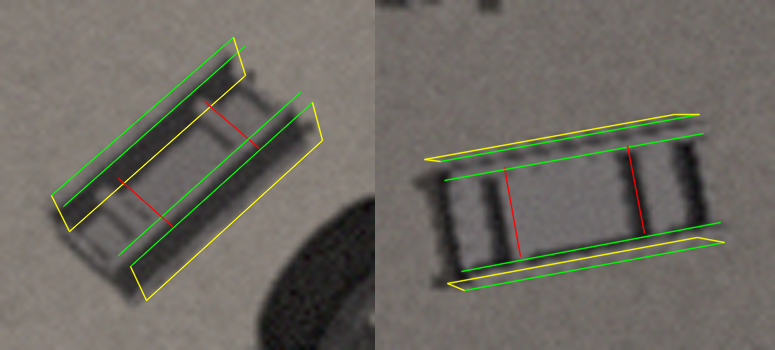

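```bash
python3 - <<'E'
from h import *
import pickle
s,t=pickle.load(open("c0.pkl","rb"))
for c in(s,t): c["frame"]=cv2.convertScaleAbs(c["frame"],alpha=1.7,beta=-40)
crop(s,180,205,62,58,12,"s_c2.png");crop(t,385,243,68,45,11,"t_c2.png")
E
```

```text
(no output)
```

View pics/s_c2.png

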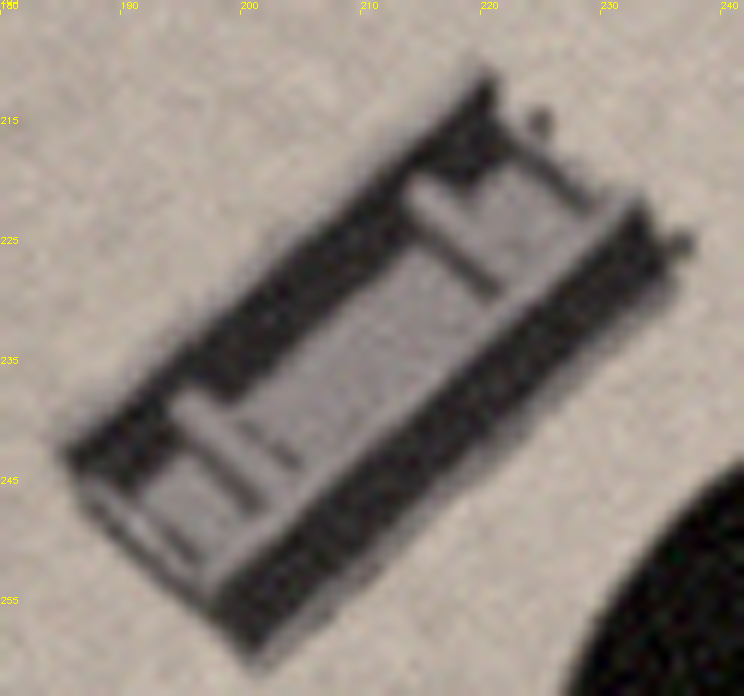

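View pics/t_c2.png

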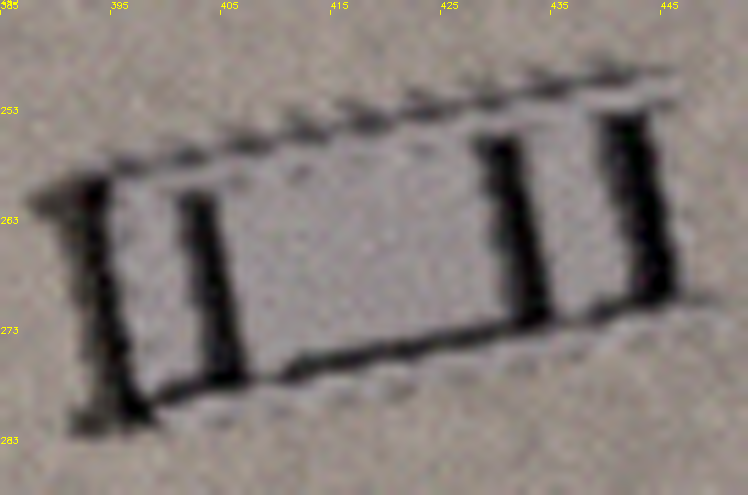

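```bash
python3 - <<'E'
from h import *
import pickle
s,t=pickle.load(open("c0.pkl","rb"))
np.set_printoptions(precision=1,suppress=True)
A,B,C,D=[atz(s,p,40) for p in [(185,243.5),(220.5,211.5),(197.5,254),(232.5,222)]]
print(A,B,C,D,np.linalg.norm(A-B),np.linalg.norm(C-D)); 
d=(A-B)/np.linalg.norm(A-B);n=np.array([-d[1],d[0],0]);print(np.degrees(np.arctan2(d[1],d[0])),n@(A-C),n@(B-D))
# bottom outer near edge z=0
print([n@(A-atz(s,p,0)) for p in [(202,259.5),(236.5,228)]])
E1,F1,G1,H1=[atz(t,p,40) for p in [(398,280.5),(446,271),(395,258.5),(444,250.5)]]
print(E1,F1,G1,H1,n@E1,n@F1,n@G1,n@H1,'sc',n@A,n@C)
# rib edges scene: tops z=24
for p in [(195,238.5),(203,246.5),(215,220),(222.5,229)]:
  P=atz(s,p,24);print('rib',P,d@P,n@P)
print('ends',d@A,d@B,d@C,d@D,)
E
```

```text
[ 429.6 -391.8   40. ] [ 408.7 -271.4   40. ] [ 474.5 -383.2   40. ] [ 454.7 -265.    40. ] 122.22878691450154 119.85270574308913
-80.1513742032276 -45.69636169203001 -46.46545363328249
[np.float64(-45.34920829766672), np.float64(-46.98320179807274)]
[ 402.3 -264.2   40. ] [ 421.4 -377.2   40. ] [ 452.6 -258.6   40. ] [ 468.8 -374.3   40. ] 351.15866781466144 350.68323480645023 401.7196130965934 397.8419085539149 sc 356.23894073853023 401.9353024305603
rib [ 424.4 -363.1   24. ] 430.35658216416147 356.033753697097
rib [ 456.9 -359.6   24. ] 432.4874017831155 388.6137590578652
rib [ 411.5 -293.7   24. ] 359.74955720805735 355.18150238049947
rib [ 446.4 -293.5   24. ] 365.49102552634366 389.6416288425751
ends 459.502438667295 337.27365175279346 458.692137466124 338.8418993707184
```

```bash
sed -i 's/for y in(21,30)/for y in(21,23)/; s/s\*30,40),(-62,s\*30,0),(62,s\*30,0),(62,s\*30,40/s*23,40),(-62,s*23,0),(62,s*23,0),(62,s*23,40/' ov.py; python3 o2.py 439 -325 -80.5 ovc2.png
```

```text
(no output)
```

View pics/ovc2.png

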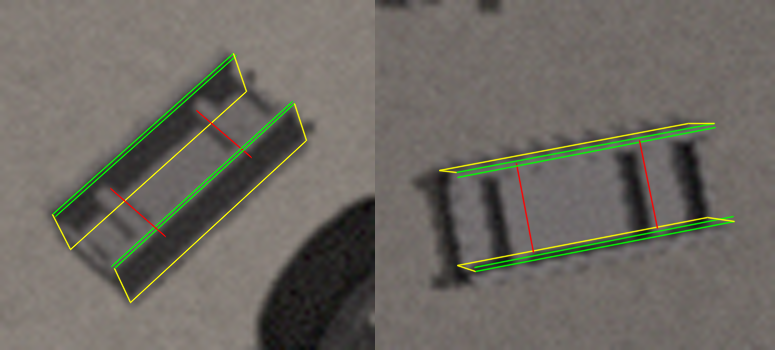

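```bash
cat >> h.py <<'E'
def target(p,Rw):
    """print tool-frame shift (m) and turn (deg) to reach world pose"""
    st=manip.sense(); Rc=q2R(st["ee_rot"])
    sh=Rc.inv().apply(np.array(p)-st["tcp_pos"])/1000
    rv=(Rc.inv()*Rw).as_rotvec(degrees=True)
    print("shift",sh.round(4),"turn",rv.round(1), "dist",np.linalg.norm(sh).round(3),np.linalg.norm(rv).round(1))
YAW=np.radians(111); F=np.array([559.5,43,144.7])
RF=R.from_euler('z',YAW)
def tool_x(pitch,heading=None,jaw='v',flip=1):
    """tool pointing along caster +x, pitched down by pitch deg"""
    p=np.radians(pitch); x=np.array([np.cos(p),0,-np.sin(p)]); v=np.array([np.sin(p),0,np.cos(p)])
    y=v*flip if jaw=='v' else np.array([0,1.,0])*flip
    M=R.from_matrix(np.c_[x,y,np.cross(x,y)])
    return (R.from_euler('z',heading) if heading is not None else RF)*M
def show():
    st=manip.sense(); print("t %.2f tcp"%st["t"],st["tcp_pos"].round(1),"j",st["joints"].round(3),"F",st["wrist_force"].round(1),"M",st["moment"].round(2),"gap",round(st["finger_gap"],3))
    print(q2R(st["ee_rot"]).as_matrix().round(3).tolist())
    return st
E
python3 -c "
from h import *
show()"
```

```text
t 0.20 tcp [196.2 592.8 211.9] j [ 1.139  0.218  1.614 -0.     1.311 -0.112] F [-0.8 -0.1 -0.5] M [ 0.03 -0.08 -0.01] gap 1.006
[[-0.001, 0.314, 0.949], [-0.001, 0.949, -0.314], [-1.0, -0.002, -0.0]]
```

Request:
carry_out --motion '[[0.5, [-0.04, 0, 0], [0, 0, 0]], [0.5, [-0.08, 0, 0], [0, 0, 0]], [0.5, [-0.12, 0, 0], [0, 0, 0]], [0.5, [-0.16, 0, 0], [0, 0, 0]], [0.5, [-0.2, 0, 0], [0, 0, 0]]]'

```text
t: 0.62
tcp_pos: [196.1, 592.7, 413.5]
ee_rot: [0.698, 0.112, 0.698, -0.113]
wrist_force: [0.1, -0.1, -0.6]
finger_gap: 0.503
```

```bash
cat >> h.py <<'E'
Cm=np.array([[0,-1,0],[0,0,-1],[1,0,0]],float)
def wrist(Rw,j1,a):
    M=(R.from_euler('z',j1)*R.from_euler('y',a)).as_matrix().T@Rw.as_matrix()@Cm.T
    e=R.from_matrix(M).as_euler('ZYZ'); out=[]
    for k in ((e[0],e[1],e[2]),(e[0]+np.pi,-e[1],e[2]+np.pi)):
        if k[1]<0: continue
        w=lambda v,lo:(v-lo)%(2*np.pi)+lo
        out.append((round(w(k[0],-1.13),2),round(k[1],2),round(w(k[2],-np.pi),2)))
    return out
E
python3 - <<'E'
from h import *
s=show()
for j,fl in (('v',1),('v',-1),('h',1),('h',-1)):
  for p in (20,35,50):
    for a in (1.5,1.8,2.1): print(j,fl,p,a,wrist(tool_x(p,jaw=j,flip=fl),-.13,a))
E
```

```text
t 0.62 tcp [196.1 592.7 413.5] j [ 1.139  0.132  1.344  0.     1.668 -0.112] F [ 0.1 -0.1 -0.6] M [-0.   -0.02  0.  ] gap 0.503
[[-0.001, 0.314, 0.949], [-0.002, 0.949, -0.314], [-1.0, -0.002, -0.0]]
v 1 20 1.5 [(np.float64(1.21), np.float64(2.06), np.float64(-1.68))]
v 1 20 1.8 [(np.float64(1.09), np.float64(1.94), np.float64(-1.98))]
v 1 20 2.1 [(np.float64(1.01), np.float64(1.79), np.float64(-2.25))]
v 1 35 1.5 [(np.float64(0.92), np.float64(2.02), np.float64(-1.81))]
v 1 35 1.8 [(np.float64(0.84), np.float64(1.82), np.float64(-2.06))]
v 1 35 2.1 [(np.float64(0.81), np.float64(1.62), np.float64(-2.28))]
v 1 50 1.5 [(np.float64(0.65), np.float64(1.94), np.float64(-1.92))]
v 1 50 1.8 [(np.float64(0.61), np.float64(1.7), np.float64(-2.1))]
v 1 50 2.1 [(np.float64(0.61), np.float64(1.45), np.float64(-2.27))]
v -1 20 1.5 [(np.float64(1.21), np.float64(2.06), np.float64(1.46))]
v -1 20 1.8 [(np.float64(1.09), np.float64(1.94), np.float64(1.16))]
v -1 20 2.1 [(np.float64(1.01), np.float64(1.79), np.float64(0.89))]
v -1 35 1.5 [(np.float64(0.92), np.float64(2.02), np.float64(1.33))]
v -1 
[... 876 characters left out ...]
1))]
h 1 50 2.1 [(np.float64(0.61), np.float64(1.45), np.float64(2.44))]
h -1 20 1.5 [(np.float64(1.21), np.float64(2.06), np.float64(-0.11))]
h -1 20 1.8 [(np.float64(1.09), np.float64(1.94), np.float64(-0.41))]
h -1 20 2.1 [(np.float64(1.01), np.float64(1.79), np.float64(-0.68))]
h -1 35 1.5 [(np.float64(0.92), np.float64(2.02), np.float64(-0.24))]
h -1 35 1.8 [(np.float64(0.84), np.float64(1.82), np.float64(-0.49))]
h -1 35 2.1 [(np.float64(0.81), np.float64(1.62), np.float64(-0.71))]
h -1 50 1.5 [(np.float64(0.65), np.float64(1.94), np.float64(-0.35))]
h -1 50 1.8 [(np.float64(0.61), np.float64(1.7), np.float64(-0.53))]
h -1 50 2.1 [(np.float64(0.61), np.float64(1.45), np.float64(-0.7))]
```

```bash
cat >> h.py <<'E'
def cast(p): return F+RF.apply(np.array(p,float))
def gripP(lev): 
    th=np.radians(70)-lev; return np.array([20-70*np.cos(th),-63,-9+70*np.sin(th)])
E
python3 - <<'E'
from h import *
Rw=tool_x(35,jaw='v',flip=-1); ax=Rw.apply([1,0,0])
print(cast(gripP(.1)), cast(gripP(.1))-ax*110)
target([500,-20,480],Rw)
E
```

```text
[622.03854164  55.87849996 198.75971226] [654.32990387 -28.24337468 261.85312026]
shift [-0.0656 -0.4862  0.481 ] turn [127.1  66.3 -23.6] dist 0.687 145.2
```

Request:
carry_out --motion '[[0.5, [-0.066, -0.486, 0.481], [127.1, 66.3, -23.6]], [0.5, [-0.066, -0.486, 0.481], [127.1, 66.3, -23.6]], [0.5, [-0.066, -0.486, 0.481], [127.1, 66.3, -23.6]], [0.5, [-0.066, -0.486, 0.481], [127.1, 66.3, -23.6]], [0.5, [-0.066, -0.486, 0.481], [127.1, 66.3, -23.6]]]'

```text
t: 1.03
tcp_pos: [288.6, 405.9, 433.0]
ee_rot: [0.529, 0.277, 0.738, -0.316]
wrist_force: [2.0, 0.4, 0.0]
finger_gap: 0.5
```

```bash
python3 - <<'E'
from h import *
show()
Rw=tool_x(35,jaw='v',flip=-1)
target([500,-20,480],Rw)
E
```

```text
t 1.03 tcp [288.6 405.9 433. ] j [ 0.656 -0.057  1.53   0.246  1.849  0.007] F [2.  0.4 0. ] M [-0.02 -0.23  0.03] gap 0.5
[[-0.287, 0.742, 0.605], [0.074, 0.647, -0.759], [-0.955, -0.173, -0.241]]
shift [-0.1371 -0.127   0.4398] turn [ 95.5  49.8 -17.7] dist 0.478 109.2
```

Request:
carry_out --motion '[[0.5, [-0.137, -0.127, 0.44], [95.5, 49.8, -17.7]], [0.5, [-0.137, -0.127, 0.44], [95.5, 49.8, -17.7]], [0.5, [-0.137, -0.127, 0.44], [95.5, 49.8, -17.7]], [0.5, [-0.137, -0.127, 0.44], [95.5, 49.8, -17.7]], [0.5, [-0.137, -0.127, 0.44], [95.5, 49.8, -17.7]]]'

```text
t: 1.45
tcp_pos: [380.9, 219.7, 453.4]
ee_rot: [0.309, 0.414, 0.705, -0.487]
wrist_force: [1.6, 1.2, 0.3]
finger_gap: 0.501
```

```bash
python3 - <<'E'
from h import *
show()
Rw=tool_x(35,jaw='v',flip=-1)
target([580,-70,420],Rw)
E
```

```text
t 1.45 tcp [380.9 219.7 453.4] j [ 0.109 -0.04   1.544  0.389  2.08   0.105] F [1.6 1.2 0.3] M [-0.09 -0.28 -0.03] gap 0.501
[[-0.467, 0.884, 0.033], [0.282, 0.184, -0.942], [-0.838, -0.43, -0.335]]
shift [-0.1465  0.137   0.2906] turn [ 64.2  33.4 -11.9] dist 0.353 73.3
```

Request:
carry_out --motion '[[0.5, [-0.147, 0.137, 0.291], [64.2, 33.4, -11.9]], [0.5, [-0.147, 0.137, 0.291], [64.2, 33.4, -11.9]], [0.5, [-0.147, 0.137, 0.291], [64.2, 33.4, -11.9]], [0.5, [-0.147, 0.137, 0.291], [64.2, 33.4, -11.9]], [0.5, [-0.147, 0.137, 0.291], [64.2, 33.4, -11.9]]]'

```text
t: 1.87
tcp_pos: [498.5, 48.3, 433.3]
ee_rot: [-0.06, -0.51, -0.603, 0.61]
wrist_force: [1.7, 0.9, 0.1]
finger_gap: 0.5
```

```bash
python3 - <<'E'
from h import *
show()
Rw=tool_x(35,jaw='v',flip=-1)
target([654,-28,262],Rw)
target([654,-60,330],Rw)
E
```

```text
t 1.87 tcp [498.5  48.3 433.3] j [-0.298  0.232  1.371  0.489  2.201  0.359] F [1.7 0.9 0.1] M [-0.21 -0.24  0.01] gap 0.5
[[-0.473, 0.688, -0.55], [0.542, -0.265, -0.797], [-0.694, -0.676, -0.248]]
shift [0.004  0.2429 0.0177] turn [32.8 17.  -6.1] dist 0.244 37.4
shift [-0.0605  0.2055  0.0264] turn [32.8 17.  -6.1] dist 0.216 37.4
```

Request:
carry_out --motion '[[0.5, [-0.06, 0.206, 0.026], [32.8, 17, -6.1]], [0.5, [-0.06, 0.206, 0.026], [32.8, 17, -6.1]], [0.5, [-0.06, 0.206, 0.026], [32.8, 17, -6.1]], [0.5, [-0.06, 0.206, 0.026], [32.8, 17, -6.1]], [0.5, [-0.06, 0.206, 0.026], [32.8, 17, -6.1]]]'

```text
t: 2.28
tcp_pos: [648.6, -56.1, 332.0]
ee_rot: [0.196, -0.556, -0.443, 0.675]
wrist_force: [1.1, 0.2, -0.0]
finger_gap: 0.501
```

```bash
python3 - <<'E'
from h import *
show()
Rw=tool_x(35,jaw='v',flip=-1)
target([654,-28,262],Rw)
s=manip.capture("scene");t=manip.capture("top")
cv2.imwrite("pics/m1.png",cv2.resize(np.vstack([s["frame"][80:320,200:520],t["frame"][80:320,150:470]]),None,fx=1.25,fy=1.25))
E
```

```text
t 2.28 tcp [648.6 -56.1 332. ] j [-0.47   0.612  1.116  0.679  2.114  0.848] F [ 1.1  0.2 -0. ] M [-0.38 -0.16 -0.03] gap 0.501
[[-0.305, 0.229, -0.924], [0.757, -0.53, -0.381], [-0.577, -0.817, -0.011]]
shift [ 0.0601  0.0435 -0.0149] turn [ 1.3  0.8 -0.2] dist 0.076 1.6
```

View pics/m1.png

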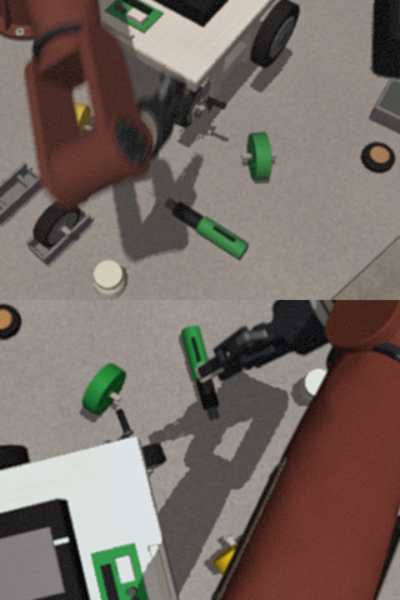

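Request:
carry_out --motion '[[0.4, [0.03, 0.022, -0.007], [0.6, 0.4, -0.1]], [0.4, [0.06, 0.044, -0.015], [1.3, 0.8, -0.2]], [0.4, [0.085, 0.044, -0.015], [1.3, 0.8, -0.2]], [0.4, [0.105, 0.044, -0.015], [1.3, 0.8, -0.2]], [0.4, [0.12, 0.044, -0.015], [1.3, 0.8, -0.2]]]'

```text
t: 2.8
tcp_pos: [632.3, 16.9, 216.1]
ee_rot: [0.211, -0.552, -0.435, 0.679]
wrist_force: [-1.0, 0.4, 0.8]
finger_gap: 0.598
```

```bash
python3 - <<'E'
from h import *
show()
Rw=tool_x(35,jaw='v',flip=-1)
s=manip.capture("scene");t=manip.capture("top")
ax=Rw.apply([1,0,0]); g=cast(gripP(.1)); target(g+ax*11,Rw)
for nm,c in(("s",s),("t",t)):
    print(nm,proj(c,g),proj(c,manip.sense()["tcp_pos"]))
crop(s,310,110,90,90,7,"m2s.png");crop(t,215,140,90,80,7,"m2t.png")
E
```

```text
t 2.80 tcp [632.3  16.9 216.1] j [-0.398  0.627  1.323  0.675  1.901  0.794] F [-1.   0.4  0.8] M [-0.38 -0.15  0.  ] gap 0.598
[[-0.301, 0.194, -0.934], [0.768, -0.532, -0.358], [-0.566, -0.824, 0.011]]
shift [ 0.0536 -0.0076 -0.0048] turn [-0.5  0.4  0.6] dist 0.054 0.9
s [[373.34632496 161.66610771]] [[364.74831865 168.41582636]]
t [[248.53890126 175.67848319]] [[267.16190623 168.77667741]]
```

View pics/m2s.png

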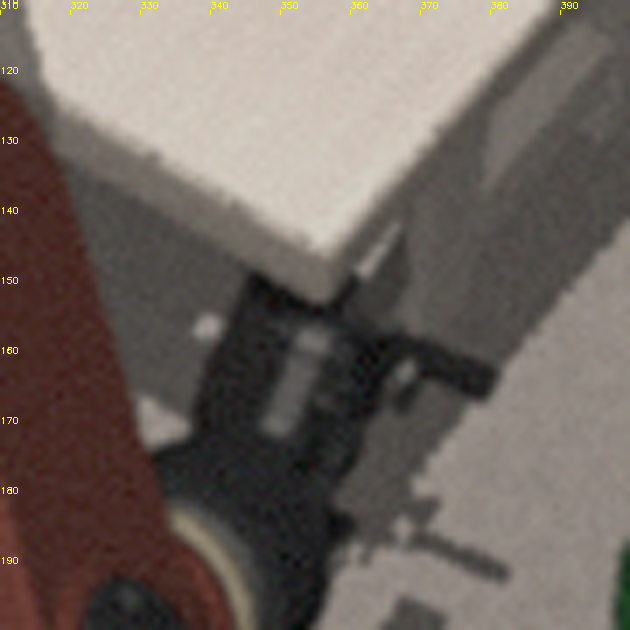

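View pics/m2t.png

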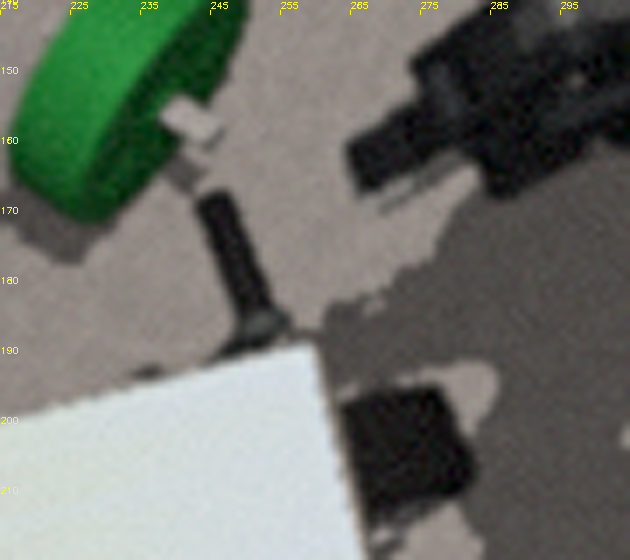

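Request:
carry_out --motion '[[0.4, [0.02, -0.008, -0.005], [-0.5, 0.4, 0.6]], [0.4, [0.04, -0.008, -0.005], [-0.5, 0.4, 0.6]], [0.4, [0.054, -0.008, -0.005], [-0.5, 0.4, 0.6]], [0.4, [0.054, -0.008, -0.005], [-0.5, 0.4, 0.6]]]' --grip_force 30

```text
t: 3.23
tcp_pos: [617.3, 66.5, 191.8]
ee_rot: [0.206, -0.556, -0.436, 0.677]
wrist_force: [0.6, 0.1, 0.2]
finger_gap: 0.6
```

```bash
python3 - <<'E'
from h import *
show()
s=manip.capture("scene");t=manip.capture("top")
crop(s,330,125,70,60,9,"m3s.png");crop(t,225,145,70,60,9,"m3t.png")
E
```

```text
t 3.23 tcp [617.3  66.5 191.8] j [-0.343  0.594  1.419  0.692  1.813  0.784] F [0.6 0.1 0.2] M [-0.39 -0.16  0.08] gap 0.6
[[-0.297, 0.205, -0.933], [0.764, -0.535, -0.36], [-0.573, -0.819, 0.003]]
```

View pics/m3s.png

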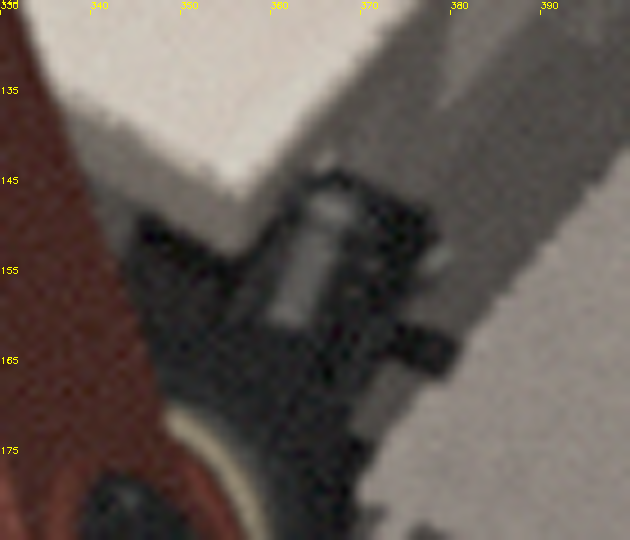

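View pics/m3t.png

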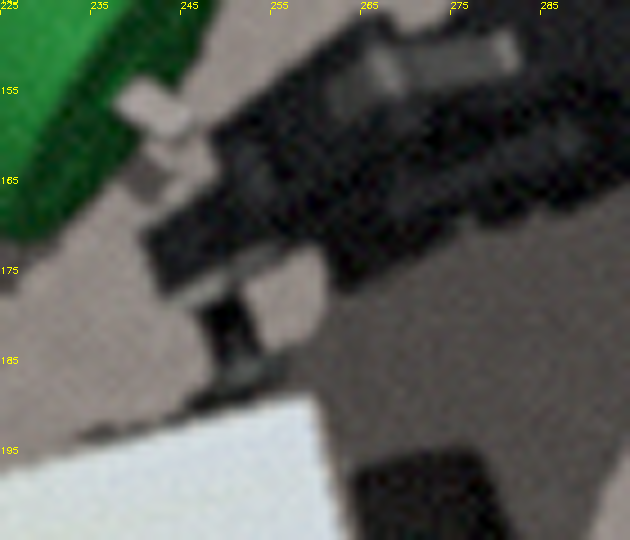

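Request:
carry_out --motion '[[1, [0, 0, 0], [0, 0, 0]], [1, [0, 0, 0], [0, 0, 0]], [1, [0, 0, 0], [0, 0, 0]], [1, [0, 0, 0], [0, 0, 0]], [1, [0, 0, 0], [0, 0, 0]]]'

```text
t: 3.75
tcp_pos: [619.2, 64.1, 193.2]
ee_rot: [0.206, -0.558, -0.435, 0.676]
wrist_force: [-0.4, -0.1, 0.8]
finger_gap: 0.001
```

```bash
python3 - <<'E'
from h import *
show()
E
```

```text
t 3.75 tcp [619.2  64.1 193.2] j [-0.346  0.594  1.414  0.692  1.814  0.784] F [-0.4 -0.1  0.8] M [-0.39 -0.18  0.04] gap 0.001
[[-0.293, 0.206, -0.934], [0.764, -0.537, -0.358], [-0.575, -0.818, 0.0]]
```

```bash
python3 - <<'E'
from h import *
s=manip.capture("scene");t=manip.capture("top")
p=manip.sense()["tcp_pos"];print(proj(s,p),proj(t,p))
crop(s,330,125,70,60,9,"m4s.png");crop(t,225,145,70,60,9,"m4t.png")
E
```

```text
[[374.88268026 160.44529958]] [[244.6695781  177.73257076]]
```

View pics/m4s.png

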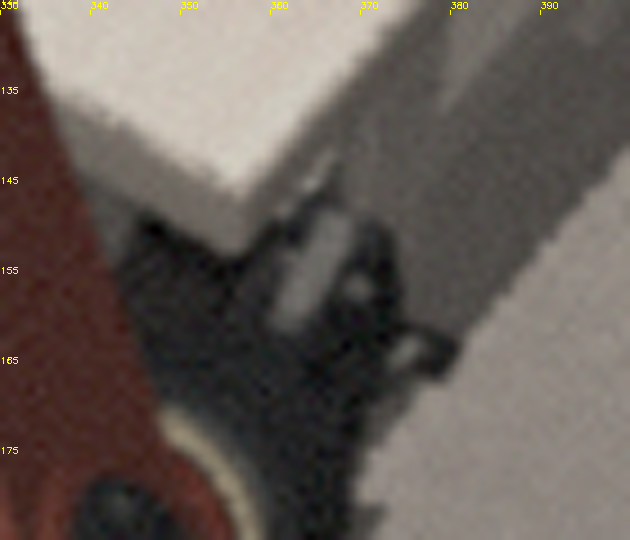

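View pics/m4t.png

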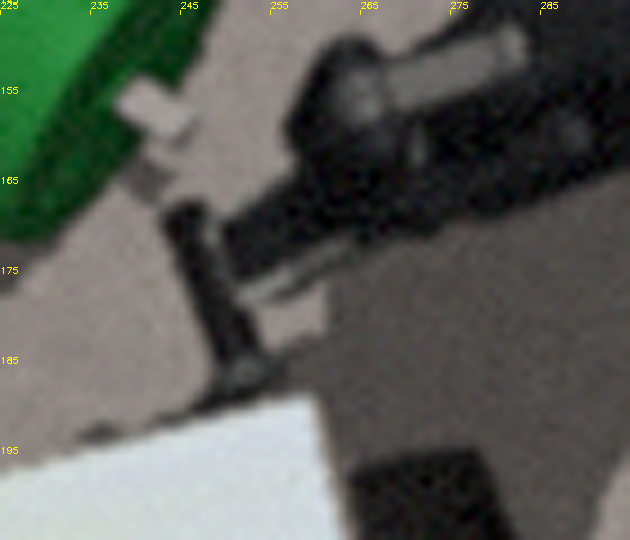

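```bash
python3 - <<'E'
from h import *
s=manip.capture("scene");t=manip.capture("top")
for a,b in (((379.5,164.3),(246,168.5)),((379.3,164.3),(244.8,168.5))):
    P,e=tri(s,a,t,b); print(P,e,RF.inv().apply(P-F))
P,e=tri(s,(366.5,161.5),t,(252,184));print(P,e,RF.inv().apply(P-F))
for l in(0,.05,.1): print(l,gripP(l))
st=manip.sense();Rc=q2R(st["ee_rot"])
tip=st["tcp_pos"]+Rc.apply([8,0,0]);print('tip',RF.inv().apply(tip-F),RF.inv().apply(st["tcp_pos"]-F))
E
```

```text
[636.77569119  61.50831361 198.53048549] 1.05101826735099 [-10.41413169 -78.77585913  53.83048549]
[636.3717745   63.03501475 197.23453404] 1.3903225508634212 [ -8.84408259 -78.94589118  52.53453404]
[606.5762929   49.74627169 188.70197616] 1.3691226809969985 [-10.57244736 -46.36715315  44.00197616]
0 [ -3.94141003 -63.          56.77848346]
0.05 [ -7.19904346 -63.          55.49970569]
0.1 [-10.38869345 -63.          54.05971226]
tip [  5.40073967 -63.19154091  43.70306322] [ -1.14715108 -63.19557856  48.2992693 ]
```

```bash
python3 - <<'E'
from h import *
s=manip.capture("scene");t=manip.capture("top")
for c in (s,t): c["frame"]=cv2.convertScaleAbs(c["frame"],alpha=3,beta=-20)
crop(s,350,138,40,38,18,"m5s.png");crop(t,232,158,45,38,16,"m5t.png")
st=manip.sense();Rc=q2R(st["ee_rot"])
for d in (8,0,-11,-30,-65): print(d,proj(s,st["tcp_pos"]+Rc.apply([d,0,0])),proj(t,st["tcp_pos"]+Rc.apply([d,0,0])))
E
```

```text
8 [[375.94769417 159.57983377]] [[241.83015704 179.39184567]]
0 [[374.92162671 160.37236567]] [[244.54227865 177.80882944]]
-11 [[373.49162674 161.47689328]] [[248.32018901 175.60493623]]
-30 [[370.96794241 163.42617726]] [[254.98133535 171.72247226]]
-65 [[366.13244945 167.16108585]] [[267.71755145 164.31115552]]
```

View pics/m5s.png

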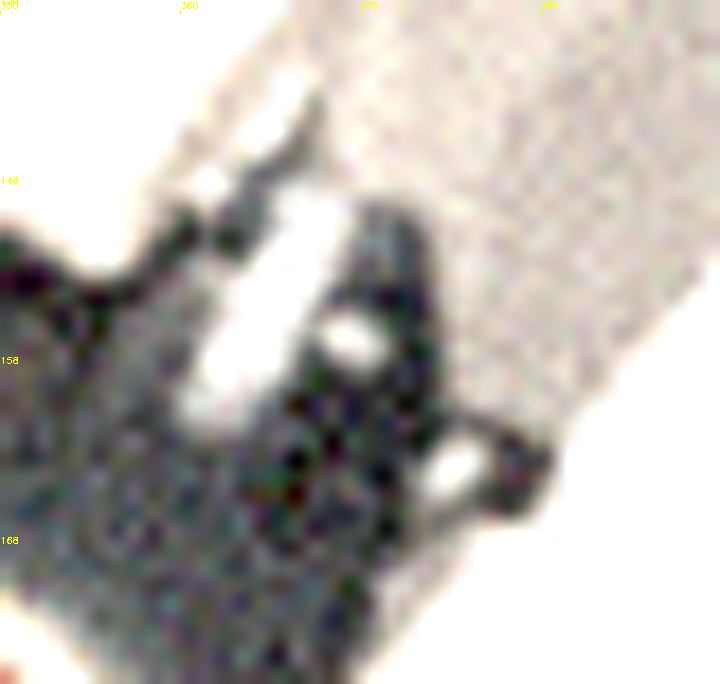

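View pics/m5t.png

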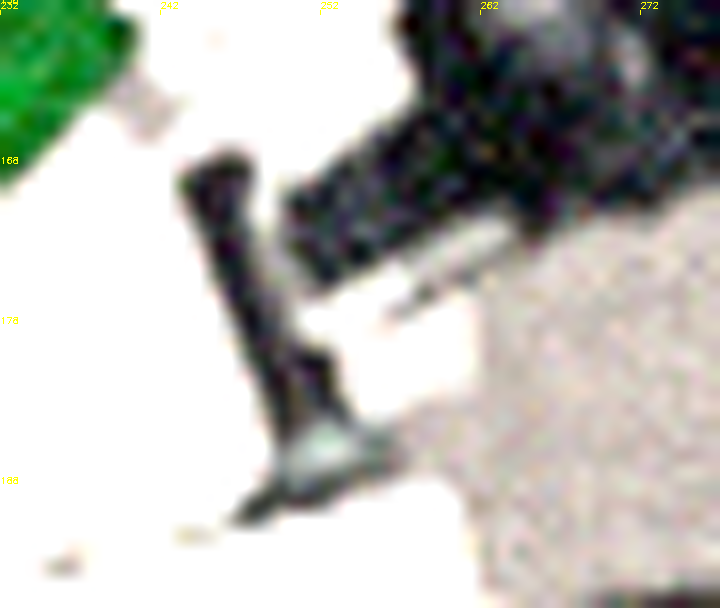

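```bash
python3 - <<'E'
from h import *
s=manip.capture("scene");t=manip.capture("top")
st=manip.sense();Rc=q2R(st["ee_rot"]);p=st["tcp_pos"]
print("m4")
for x in (8,-11):
  for y in(0,-14):
    for z in(-11,11): print(x,y,z,proj(t,p+Rc.apply([x,y,z])).round(1),proj(s,p+Rc.apply([x,y,z])).round(1))
p=np.array([632.3,16.9,216.1])
print("m2")
for x in (8,-5):
  for y in(-25,-40):
    for z in(-11,11): print(x,y,z,proj(t,p+Rc.apply([x,y,z])).round(1),proj(s,p+Rc.apply([x,y,z])).round(1))
E
```

```text
m4
8 0 -11 [[239.9 174.3]] [[380.1 161.4]]
8 0 11 [[243.7 184.5]] [[371.9 157.8]]
8 -14 -11 [[235.1 174.8]] [[382.  156.2]]
8 -14 11 [[239.  185.1]] [[373.7 152.6]]
-11 0 -11 [[246.3 170.5]] [[377.7 163.3]]
-11 0 11 [[250.3 180.8]] [[369.4 159.6]]
-11 -14 -11 [[241.6 170.9]] [[379.6 158.1]]
-11 -14 11 [[245.5 181.3]] [[371.3 154.4]]
m2
8 -25 -11 [[254.2 165.8]] [[373.5 160.2]]
8 -25 11 [[258.3 176.5]] [[364.9 156.5]]
8 -40 -11 [[249.  166.2]] [[375.6 154.4]]
8 -40 11 [[253.2 177.1]] [[367.  150.7]]
-5 -25 -11 [[259. 163.]] [[371.7 161.6]]
-5 -25 11 [[263.2 173.7]] [[363.1 157.8]]
-5 -40 -11 [[253.8 163.4]] [[373.8 155.8]]
-5 -40 11 [[258.  174.3]] [[365.2 152. ]]
```

Request:
carry_out --motion '[[1, [-0.025, 0, 0], [0, 0, 0]], [1, [-0.05, 0, 0], [0, 0, 0]], [1, [-0.05, 0, 0], [0, 0, 0]]]'

```text
t: 4.4
tcp_pos: [636.0, 23.4, 224.7]
ee_rot: [0.205, -0.56, -0.434, 0.675]
wrist_force: [-0.9, -0.2, 0.5]
finger_gap: 0.003
```

```bash
python3 - <<'E'
from h import *
show()
s=manip.capture("scene");t=manip.capture("top")
st=manip.sense();Rc=q2R(st["ee_rot"]);p=st["tcp_pos"]
for x in (8,-11,-40): print(x,proj(t,p+Rc.apply([x,0,0])).round(1),proj(s,p+Rc.apply([x,0,0])).round(1))
for c in (s,t): c["frame"]=cv2.convertScaleAbs(c["frame"],alpha=1.6,beta=-10)
crop(s,345,140,45,40,16,"m6s.png");crop(t,235,150,55,40,14,"m6t.png")
E
```

```text
t 4.40 tcp [636.   23.4 224.7] j [-0.389  0.609  1.325  0.68   1.891  0.799] F [-0.9 -0.2  0.5] M [-0.41 -0.17  0.03] gap 0.003
[[-0.289, 0.209, -0.934], [0.763, -0.539, -0.357], [-0.578, -0.816, -0.004]]
8 [[259.6 168.8]] [[369.4 164.9]]
-11 [[266.5 164.8]] [[366.7 166.9]]
-40 [[277.5 158.4]] [[362.5 170.1]]
```

View pics/m6s.png

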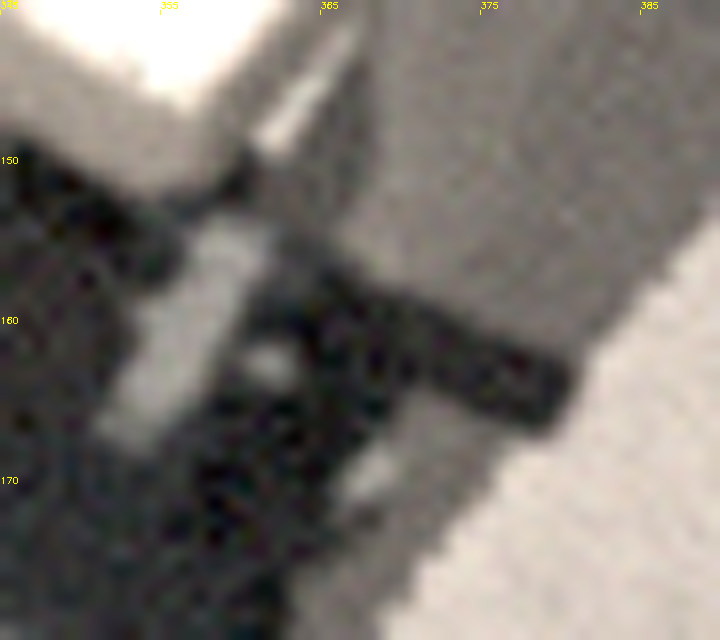

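View pics/m6t.png

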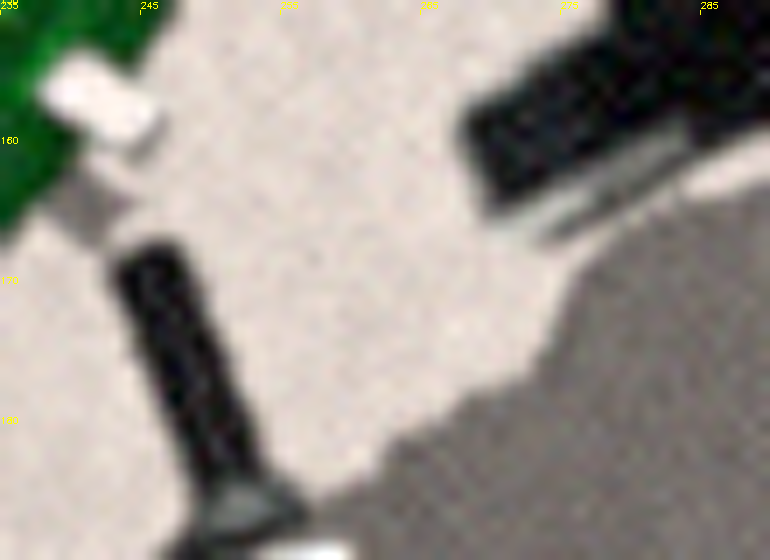

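```bash
python3 - <<'E'
from h import *
s=manip.capture("scene");t=manip.capture("top")
st=manip.sense();Rc=q2R(st["ee_rot"]);p=st["tcp_pos"];print(p)
# top outer pad-tip corner on z=+11 side (272,166.3)?; z=-11 corner upper (268,157.5)
for x in (8,-11,-20):
  for y in (0,-10):
   for z in(-11,11): print(x,y,z,proj(t,p+Rc.apply([x,y,z])).round(1),proj(s,p+Rc.apply([x,y,z])).round(1))
im=np.hstack([cv2.resize(t["frame"][100:200,230:340],None,fx=3.6,fy=3.6,interpolation=2),cv2.resize(s["frame"][130:230,320:430],None,fx=3.6,fy=3.6,interpolation=2)])
im=cv2.convertScaleAbs(im,alpha=2);cv2.imwrite("pics/m7.png",im)
E
```

```text
[632.97839833  27.04721808 220.95925954]
8 0 -11 [[257.  164.4]] [[373.6 166.4]]
8 0 11 [[261.  174.8]] [[365.1 162.7]]
8 -10 -11 [[253.7 164.6]] [[375.  162.7]]
8 -10 11 [[257.7 175.2]] [[366.5 158.9]]
-11 0 -11 [[263.9 160.3]] [[371.  168.5]]
-11 0 11 [[268.  170.8]] [[362.4 164.7]]
-11 -10 -11 [[260.6 160.5]] [[372.4 164.7]]
-11 -10 11 [[264.7 171.2]] [[363.8 160.9]]
-20 0 -11 [[267.2 158.3]] [[369.7 169.5]]
-20 0 11 [[271.4 168.9]] [[361.1 165.7]]
-20 -10 -11 [[263.9 158.5]] [[371.1 165.7]]
-20 -10 11 [[268.1 169.2]] [[362.5 161.8]]
```

View pics/m7.png

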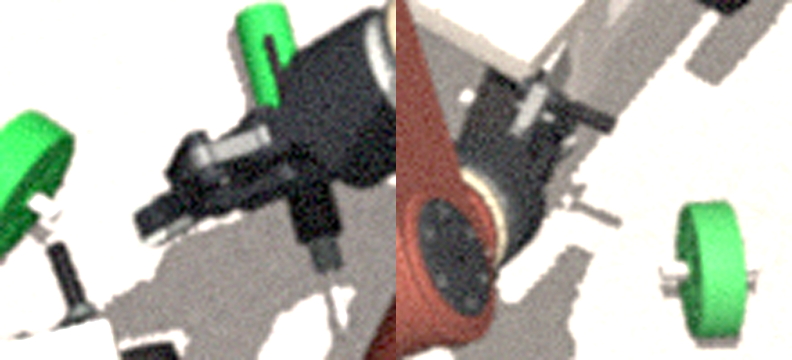

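```bash
python3 - <<'E'
from h import *
s=manip.capture("scene");t=manip.capture("top")
st=manip.sense();Rc=q2R(st["ee_rot"]);p=st["tcp_pos"];print(p)
print(proj(s,[[0,0,0],[0,0,100]]))
for x in (-65,-100,-150): print(x,proj(t,p+Rc.apply([[x,0,0],[x,-38,0],[x,38,0],[x,0,-38],[x,0,38]])).round(0).tolist())
p=np.array([648.6,-56.1,332]); print(proj(t,[p]),proj(s,[p]))
E
```

```text
[632.66217268  27.46031025 220.67569078]
[[222.75469308  85.9012566 ]
 [217.260714    62.3632262 ]]
-65 [[287.0, 154.0], [274.0, 154.0], [298.0, 153.0], [279.0, 135.0], [294.0, 173.0]]
-100 [[301.0, 145.0], [289.0, 146.0], [312.0, 145.0], [293.0, 126.0], [309.0, 165.0]]
-150 [[323.0, 133.0], [311.0, 132.0], [333.0, 133.0], [314.0, 113.0], [331.0, 153.0]]
[[304.46302537 145.54713764]] [[347.72743554 159.93856546]]
```

```bash
python3 - <<'E'
from h import *
Rw=tool_x(35,jaw='v',flip=-1); ax=Rw.apply([1,0,0])
show(); target(cast(gripP(.06))-ax*20,Rw);target(cast(gripP(.06))+ax*34,Rw)
E
```

```text
t 4.70 tcp [632.7  27.5 220.7] j [-0.385  0.611  1.334  0.68   1.889  0.798] F [0.8 0.8 0.1] M [-0.39 -0.12 -0.03] gap 0.002
[[-0.296, 0.204, -0.933], [0.764, -0.536, -0.36], [-0.573, -0.819, 0.002]]
shift [ 0.0188 -0.0019 -0.0003] turn [-0.1  0.1  0. ] dist 0.019 0.2
shift [ 0.0728 -0.0018 -0.0004] turn [-0.1  0.1  0. ] dist 0.073 0.2
```

Open first, then advance and image before closing.

Request:
carry_out --motion '[[0.35, [0, -0.002, 0], [0, 0, 0]], [0.35, [0, -0.002, 0], [0, 0, 0]], [0.35, [0.025, -0.002, 0], [0, 0, 0]], [0.35, [0.05, -0.002, 0], [0, 0, 0]], [0.35, [0.068, -0.002, 0], [0, 0, 0]]]'

```text
t: 5.12
tcp_pos: [611.1, 81.9, 182.2]
ee_rot: [0.207, -0.556, -0.435, 0.677]
wrist_force: [-0.1, 1.2, -0.3]
finger_gap: 0.649
```

```bash
python3 - <<'E'
from h import *
s=manip.capture("scene");t=manip.capture("top")
show()
for c in (s,t): c["frame"]=cv2.convertScaleAbs(c["frame"],alpha=1.6,beta=-10)
crop(s,345,130,45,45,14,"m8s.png");crop(t,225,150,55,40,14,"m8t.png")
E
```

```text
t 5.22 tcp [609.3  83.1 181.1] j [-0.324  0.589  1.451  0.699  1.787  0.782] F [ 0.4 -0.6  0.6] M [-0.45 -0.19 -0.03] gap 0.646
[[-0.302, 0.201, -0.932], [0.764, -0.534, -0.362], [-0.57, -0.821, 0.007]]
```

View pics/m8s.png

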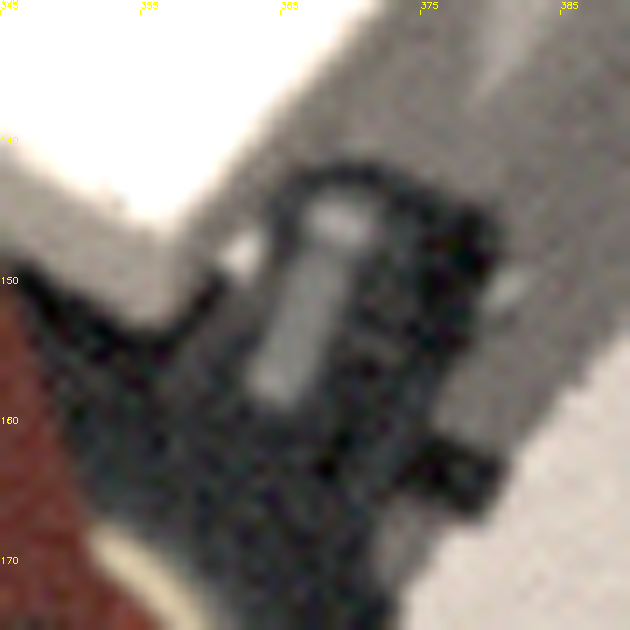

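View pics/m8t.png

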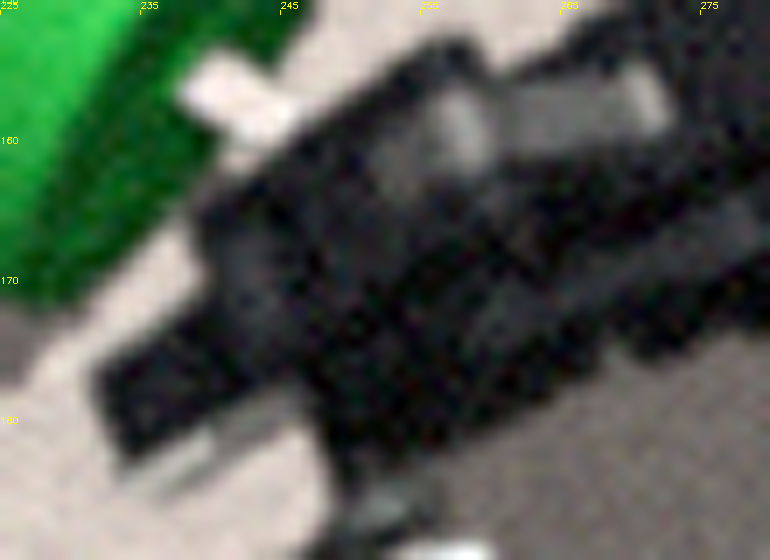

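Request:
carry_out --motion '[[1, [0, 0, 0], [0, 0, 0]], [1, [0, 0, 0], [0, 0, 0]], [1, [0, 0, 0], [0, 0, 0]], [1, [0, 0, 0], [0, 0, 0]], [1, [0, 0, 0], [0, 0, 0]]]' --grip_force 30

```text
t: 5.63
tcp_pos: [610.4, 82.1, 181.5]
ee_rot: [0.207, -0.555, -0.436, 0.678]
wrist_force: [1.0, -2.3, -0.0]
finger_gap: 0.123
```

```bash
python3 - <<'E'
from h import *
s=manip.capture("scene");t=manip.capture("top")
st=show()
print(RF.inv().apply(st["tcp_pos"]-F), gripP(0),gripP(.1))
for c in (s,t): c["frame"]=cv2.convertScaleAbs(c["frame"],alpha=1.6,beta=-10)
crop(t,225,150,55,40,14,"m9t.png")
E
```

```text
t 5.73 tcp [610.4  82.1 181.5] j [-0.325  0.589  1.45   0.698  1.786  0.782] F [ 1.1 -3.  -0.8] M [-0.62 -0.36 -0.04] gap 0.127
[[-0.299, 0.202, -0.933], [0.764, -0.535, -0.361], [-0.572, -0.82, 0.006]]
[ 18.27705864 -61.49331757  36.77574356] [ -3.94141003 -63.          56.77848346] [-10.38869345 -63.          54.05971226]
```

View pics/m9t.png

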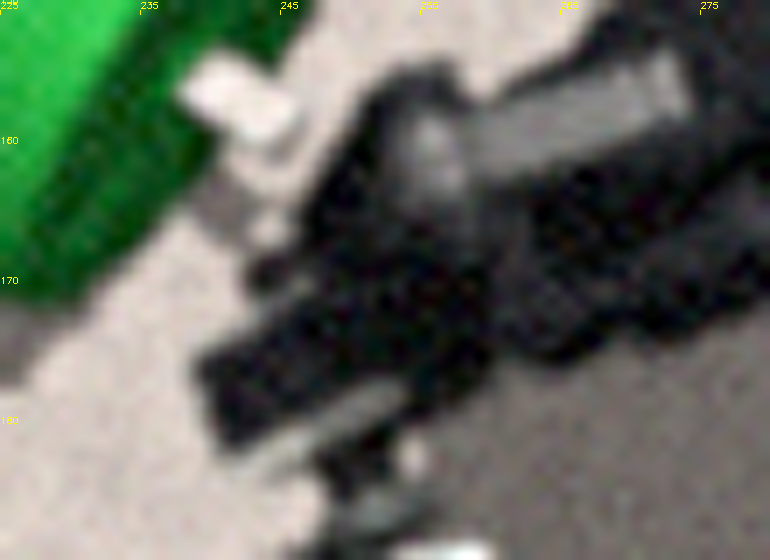

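```bash
python3 - <<'E'
from h import *
Rc=q2R(manip.sense()["ee_rot"])
l0=.06
for l in np.arange(.15,1.66,.1):
    d=RF.apply(gripP(l)-gripP(l0)); print(round(l,2),(Rc.inv().apply(d)/1000).round(4).tolist())
E
```

```text
0.15 [-0.0031, 0.0055, 0.0]
0.25 [-0.0059, 0.0119, -0.0]
0.35 [-0.008, 0.0186, -0.0]
0.45 [-0.0095, 0.0254, -0.0]
0.55 [-0.0103, 0.0324, -0.0]
0.65 [-0.0104, 0.0394, -0.0001]
0.75 [-0.0098, 0.0463, -0.0001]
0.85 [-0.0085, 0.0532, -0.0001]
0.95 [-0.0065, 0.0599, -0.0001]
1.05 [-0.0039, 0.0664, -0.0002]
1.15 [-0.0006, 0.0726, -0.0002]
1.25 [0.0033, 0.0784, -0.0002]
1.35 [0.0077, 0.0838, -0.0003]
1.45 [0.0127, 0.0888, -0.0003]
1.55 [0.0181, 0.0932, -0.0004]
1.65 [0.0239, 0.097, -0.0004]
```

Request:
carry_out --motion '[[1, [-0.0031, 0.0055, 0], [0, 0, 0]], [1, [-0.0059, 0.0119, 0], [0, 0, 0]], [1, [-0.008, 0.0186, 0], [0, 0, 0]], [1, [-0.0095, 0.0254, 0], [0, 0, 0]], [1, [-0.0103, 0.0324, 0], [0, 0, 0]]]'

```text
t: 6.15
tcp_pos: [620.3, 57.2, 163.6]
ee_rot: [0.208, -0.554, -0.438, 0.677]
wrist_force: [-0.6, 0.1, 9.2]
finger_gap: 0.125
```

```bash
python3 - <<'E'
from h import *
st=show()
print(RF.inv().apply(st["wrist_force"]),RF.inv().apply(st["tcp_pos"]-F)-[18.3,-61.5,36.8], gripP(.55)-gripP(.06))
E
```

```text
t 6.15 tcp [620.3  57.2 163.6] j [-0.354  0.642  1.408  0.683  1.796  0.752] F [-0.6  0.1  9.2] M [0.77 0.27 0.06] gap 0.125
[[-0.3, 0.204, -0.932], [0.766, -0.53, -0.362], [-0.568, -0.823, 0.003]]
[0.26982646 0.54835339 9.22270003] [-26.79847728  -0.36644807 -17.86423866] [-26.94954256   0.         -20.66059393]
```

Request:
carry_out --motion '[[1, [-0.0004, 0.0105, 0], [0, 0, 0]], [1, [0.0002, 0.0174, 0], [0, 0, 0]], [1, [0.0015, 0.0243, 0], [0, 0, 0]], [1, [0.0035, 0.031, 0], [0, 0, 0]], [1, [0.0061, 0.0375, 0], [0, 0, 0]]]'

```text
t: 6.57
tcp_pos: [626.9, 40.9, 131.4]
ee_rot: [0.208, -0.554, -0.439, 0.676]
wrist_force: [-2.1, -2.5, 7.8]
finger_gap: 0.124
```

```bash
python3 - <<'E'
from h import *
st=show()
print(RF.inv().apply(st["wrist_force"]),RF.inv().apply(st["tcp_pos"]-F)-[18.3,-61.5,36.8], gripP(1.05)-gripP(.06))
Rc=q2R(st["ee_rot"])
c=RF.inv().apply(st["tcp_pos"]-F)-[18.3,-61.5,36.8]; c[1]=0
for l in np.arange(1.15,1.7,.1):
    print(round(l,2),(Rc.inv().apply(RF.apply(gripP(l)-gripP(.06)-c))/1000).round(4).tolist())
t=manip.capture("top");s=manip.capture("scene")
cv2.imwrite("pics/n1.png",cv2.resize(np.hstack([s["frame"][120:220,320:420],t["frame"][130:230,220:320]]),None,fx=4,fy=4,interpolation=2))
E
```

```text
t 6.57 tcp [626.9  40.9 131.4] j [-0.372  0.702  1.382  0.668  1.78   0.716] F [-2.1 -2.5  7.8] M [0.69 0.44 0.24] gap 0.124
[[-0.299, 0.205, -0.932], [0.767, -0.529, -0.363], [-0.567, -0.824, 0.001]]
[-1.56543557  2.84747959  7.78458711] [-44.44001145  -0.63516701 -50.07723443] [-41.12766694   0.         -52.26236101]
1.15 [0.0072, 0.0061, -0.0]
1.25 [0.011, 0.012, -0.0]
1.35 [0.0155, 0.0174, -0.0]
1.45 [0.0204, 0.0224, -0.0]
1.55 [0.0258, 0.0268, -0.0001]
1.65 [0.0316, 0.0307, -0.0001]
```

View pics/n1.png

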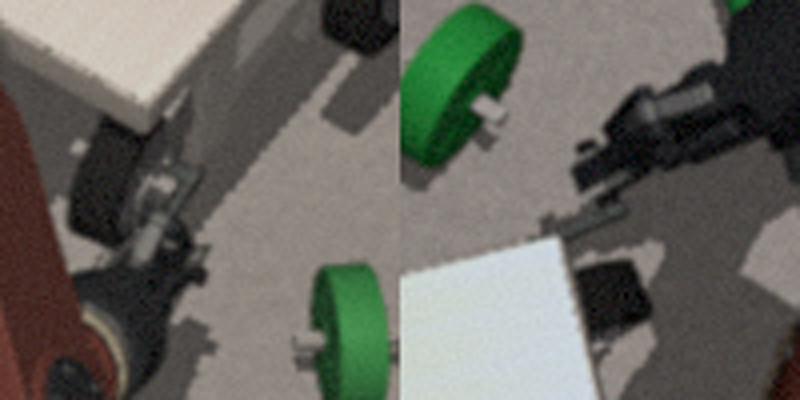

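Request:
carry_out --motion '[[1, [0.004, 0.007, 0], [0, 0, 0]], [1, [0.008, 0.013, 0], [0, 0, 0]], [1, [0.012, 0.0185, 0], [0, 0, 0]], [1, [0.017, 0.024, 0], [0, 0, 0]], [1, [0.022, 0.029, 0], [0, 0, 0]]]'

```text
t: 7.08
tcp_pos: [626.5, 42.2, 97.8]
ee_rot: [0.21, -0.553, -0.441, 0.675]
wrist_force: [-2.8, -12.2, 33.0]
finger_gap: 0.12
```

```bash
python3 - <<'E'
from h import *
st=show()
print(RF.inv().apply(st["wrist_force"]),RF.inv().apply(st["tcp_pos"]-F)-[18.3,-61.5,36.8], gripP(1.57)-gripP(.06))
E
```

```text
t 7.08 tcp [626.5  42.2  97.8] j [-0.372  0.748  1.383  0.668  1.747  0.686] F [ -2.8 -12.2  33. ] M [2.75 1.9  1.14] gap 0.12
[[-0.3, 0.204, -0.932], [0.771, -0.523, -0.363], [-0.562, -0.827, -0.001]]
[-10.42667076   6.99683218  33.03670901] [-43.06745798  -0.77414064 -83.65370566] [-37.95485795   0.         -88.11351611]
```

Request:
carry_out --motion '[[1, [0, 0.001, 0], [0, 0, 0]], [1, [0, 0.001, 0], [0, 0, 0]], [1, [0, 0.001, 0], [0, 0, 0]]]'

```text
t: 7.33
tcp_pos: [626.5, 41.8, 98.8]
ee_rot: [0.211, -0.552, -0.442, 0.675]
wrist_force: [-2.0, 1.0, 7.5]
finger_gap: 0.122
```

```bash
python3 - <<'E'
from h import *
st=show()
print(RF.inv().apply(st["wrist_force"]))
t=manip.capture("top");s=manip.capture("scene")
L=model=None
import ov
L=ov.model(F,YAW,1.571)
a=ov.draw(s,L,325,130,65,75,6,"");b=ov.draw(t,L,225,150,65,75,6,"")
cv2.imwrite("pics/n2.png",np.hstack([a,b]))
E
```

```text
t 7.33 tcp [626.5  41.8  98.8] j [-0.373  0.749  1.381  0.669  1.751  0.685] F [-2.   1.   7.5] M [0.73 0.48 0.29] gap 0.122
[[-0.301, 0.204, -0.931], [0.773, -0.52, -0.364], [-0.559, -0.829, -0.001]]
[1.61563808 1.48907029 7.45612661]
```

View pics/n2.png

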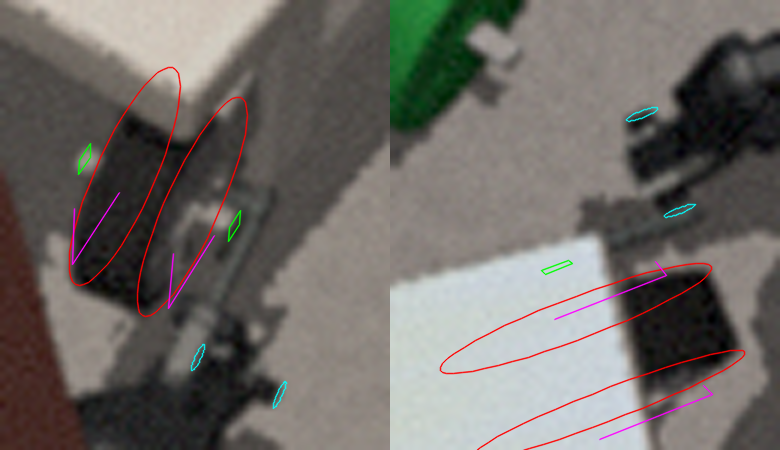

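Request:
carry_out --motion '[[0.5, [0, 0, 0], [0, 0, 0]], [0.5, [0, 0, 0], [0, 0, 0]], [0.5, [0, 0, 0], [0, 0, 0]], [0.5, [-0.035, 0, 0], [0, 0, 0]], [0.5, [-0.07, 0, 0], [0, 0, 0]]]'

```text
t: 7.85
tcp_pos: [645.6, -10.9, 135.6]
ee_rot: [0.211, -0.55, -0.442, 0.676]
wrist_force: [0.9, -0.3, -0.4]
finger_gap: 0.502
```

Request:
carry_out --motion '[[0.5, [-0.04, 0, 0], [0, 0, 0]], [0.5, [-0.08, 0, 0], [0, 0, 0]], [0.5, [-0.08, 0, 0], [0, 0, 0]]]'

```text
t: 8.1
tcp_pos: [673.8, -79.4, 184.4]
ee_rot: [0.209, -0.555, -0.44, 0.674]
wrist_force: [0.1, 0.1, 1.9]
finger_gap: 0.499
```

```bash
python3 - <<'E'
from h import *
st=show()
t=manip.capture("top");s=manip.capture("scene")
import ov,pickle
pickle.dump((s,t),open("c1.pkl","wb"))
L=ov.model(F,YAW,1.571)
a=ov.draw(s,L,325,130,65,75,6,"");b=ov.draw(t,L,225,150,65,75,6,"")
cv2.imwrite("pics/n3.png",np.hstack([a,b]))
c=ov.draw(s,[],325,130,65,75,6,"");d=ov.draw(t,[],225,150,65,75,6,"")
cv2.imwrite("pics/n4.png",np.hstack([c,d]))
E
```

```text
t 8.10 tcp [673.8 -79.4 184.4] j [-0.487  0.805  1.103  0.633  1.983  0.739] F [0.1 0.1 1.9] M [-0.38 -0.12  0.01] gap 0.499
[[-0.296, 0.206, -0.933], [0.771, -0.525, -0.361], [-0.564, -0.826, -0.003]]
```

View pics/n3.png

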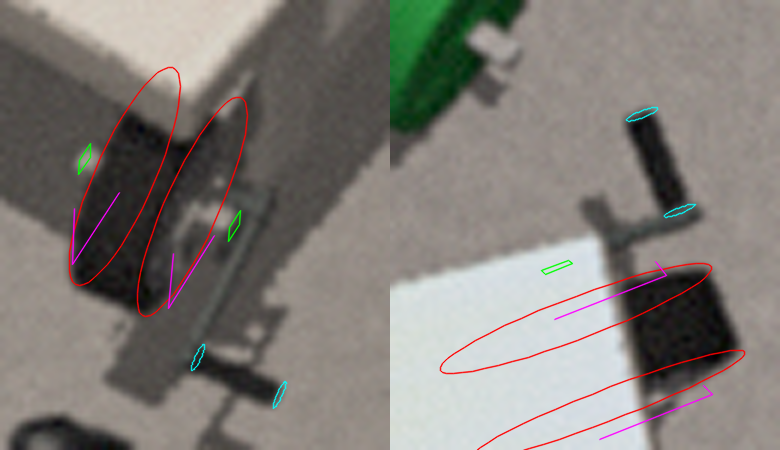

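View pics/n4.png

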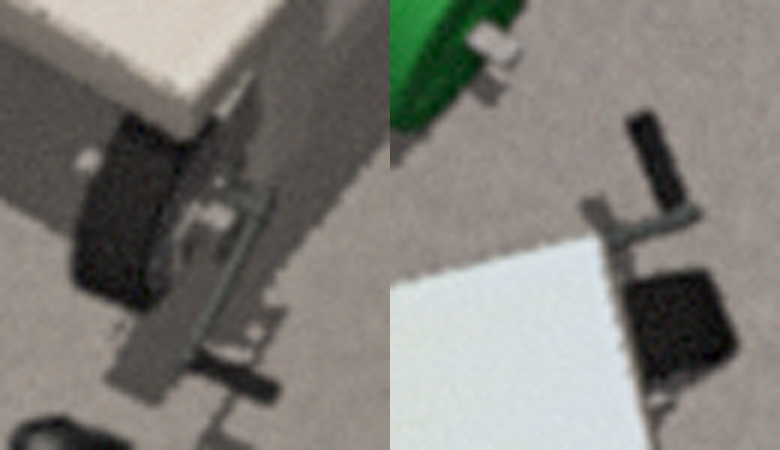

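```bash
python3 - <<'E'
from h import *
Rc=tool_x(35,jaw='v',flip=-1)
for p,l in (((626.5,41.8,98.8),1.571),((610.4,82.1,181.5),.05),((619.2+0,64.1,193.2),.1)):
    print(Rc.inv().apply(cast(gripP(l))-np.array(p)))
s=manip.capture("scene");t=manip.capture("top")
st=manip.sense();p=st["tcp_pos"];Rc=q2R(st["ee_rot"])
print(p)
for x in (8,-5,-11,-20,-30): print(x,proj(t,p+Rc.apply([[x,-21,0],[x,21,0]])).round(1).tolist(),proj(s,p+Rc.apply([[x,-21,0],[x,21,0]])).round(1).tolist())
crop(t,265,110,80,80,9,"n5.png")
crop(s,300,160,80,80,9,"n5s.png")
E
```

```text
[-24.33453222   1.23606006  -0.88015296]
[-31.58223046  -0.71400969  -1.46856946]
[-10.30954151   0.43166323   0.2963152 ]
[669.30064581 -71.99277302 178.49153986]
8 [[304.8, 155.5], [315.5, 155.1]] [[349.7, 199.6], [344.3, 214.9]]
-5 [[309.8, 152.7], [320.4, 152.4]] [[347.6, 201.5], [342.3, 216.9]]
-11 [[312.1, 151.4], [322.6, 151.1]] [[346.7, 202.4], [341.4, 217.8]]
-20 [[315.7, 149.4], [326.1, 149.2]] [[345.3, 203.7], [339.9, 219.3]]
-30 [[319.7, 147.1], [330.0, 147.1]] [[343.7, 205.2], [338.3, 220.9]]
```

View pics/n5.png

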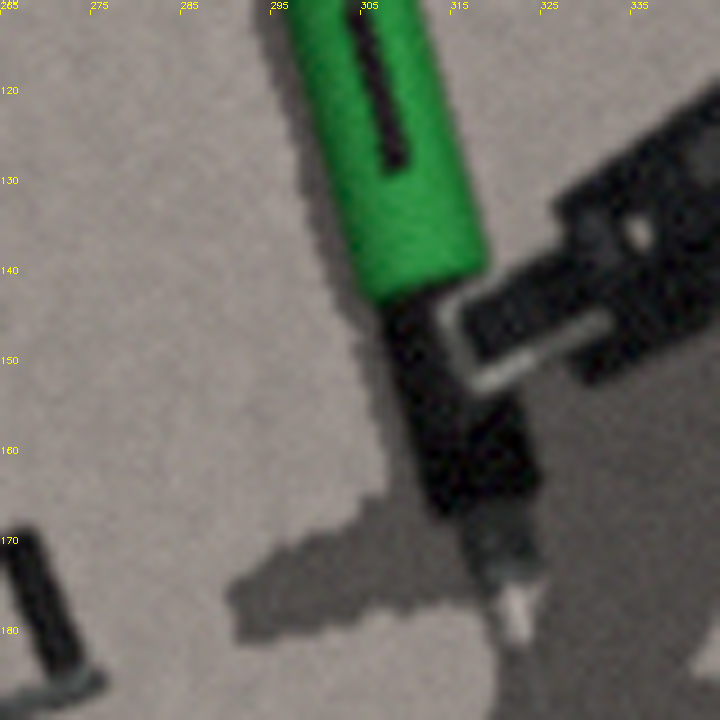

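View pics/n5s.png

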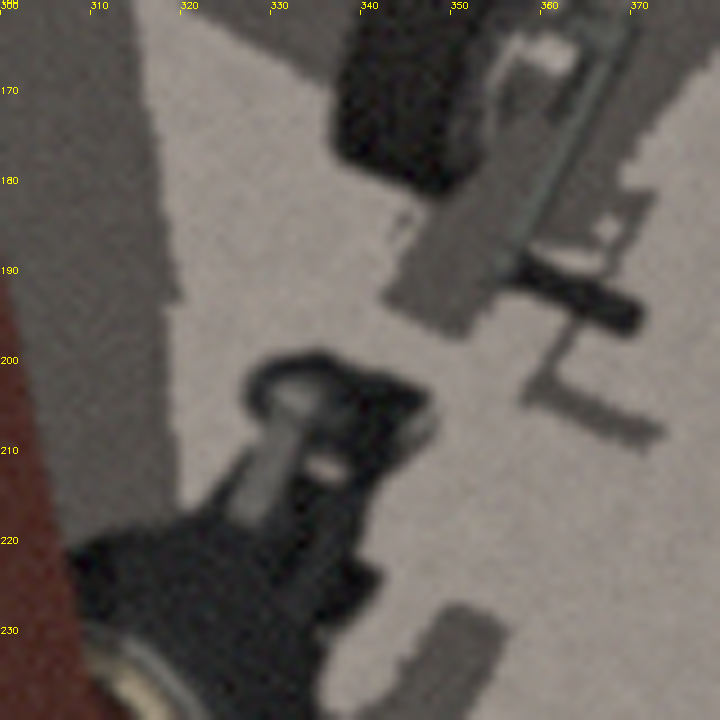

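```bash
python3 - <<'E'
from h import *
Rw=tool_x(30,jaw='h',flip=-1); ax=Rw.apply([1,0,0])
show()
for r in(36,100): 
    P=cast([0,0,0])-ax*r+ax*20; print(r,P); target(P,Rw)
print(wrist(Rw,-.5,1.95))
E
```

```text
t 8.30 tcp [669.3 -72.  178.5] j [-0.48   0.807  1.117  0.634  1.98   0.739] F [-0.6 -0.2 -0.4] M [-0.34 -0.15 -0.01] gap 0.498
[[-0.307, 0.199, -0.931], [0.773, -0.519, -0.366], [-0.555, -0.832, 0.006]]
36 [564.46569197  30.06393015 152.7       ]
shift [ 0.1254 -0.0523  0.0601] turn [-90.    3.4  -2.5] dist 0.149 90.1
100 [584.32845986 -21.68034927 184.7       ]
shift [ 0.0616 -0.0481  0.0607] turn [-90.    3.4  -2.5] dist 0.099 90.1
[(np.float64(0.67), np.float64(2.01), np.float64(-0.84))]
```

Request:
carry_out --motion '[[0.45, [0.0, -0.01, 0.01], [-7, 0, 0]], [0.45, [0, -0.02, 0.02], [-14, 0.5, 0]], [0.45, [0, -0.03, 0.03], [-21, 1, -1]], [0.45, [0.01, -0.04, 0.04], [-28, 2, -1]], [0.45, [0.02, -0.045, 0.05], [-35, 2, -1]]]'

```text
t: 8.72
tcp_pos: [606.0, -49.7, 204.4]
ee_rot: [-0.05, 0.594, 0.628, -0.499]
wrist_force: [0.1, 0.1, 0.6]
finger_gap: 0.55
```

```bash
python3 - <<'E'
from h import *
Rw=tool_x(30,jaw='h',flip=-1); ax=Rw.apply([1,0,0])
show()
for r in(110,): 
    P=cast([0,0,0])-ax*r+ax*20; print(r,P); target(P,Rw)
E
```

```text
t 8.72 tcp [606.  -49.7 204.4] j [-0.506  0.649  1.336  0.643  1.95   0.079] F [0.1 0.1 0.6] M [-0.38 -0.13 -0.05] gap 0.55
[[-0.288, 0.698, -0.656], [0.797, -0.205, -0.569], [-0.531, -0.687, -0.496]]
110 [587.43201734 -29.76539292 189.7       ]
shift [ 0.029  -0.007   0.0081] turn [-54.7   1.5  -1.9] dist 0.031 54.7
```

Request:
carry_out --motion '[[0.45, [0.01, -0.007, 0.008], [-54.7, 1.5, -1.9]], [0.45, [0.02, -0.007, 0.008], [-54.7, 1.5, -1.9]], [0.45, [0.029, -0.007, 0.008], [-54.7, 1.5, -1.9]], [0.45, [0.029, -0.007, 0.008], [-54.7, 1.5, -1.9]], [0.45, [0.029, -0.007, 0.008], [-54.7, 1.5, -1.9]]]'

```text
t: 9.13
tcp_pos: [585.3, -26.9, 187.8]
ee_rot: [0.123, 0.577, 0.758, -0.277]
wrist_force: [-0.4, -0.2, -1.1]
finger_gap: 0.547
```

```bash
python3 - <<'E'
from h import *
Rw=tool_x(30,jaw='h',flip=-1); ax=Rw.apply([1,0,0])
show()
P=cast([0,0,0])-ax*110+ax*20;  target(P,Rw)
E
```

```text
t 9.13 tcp [585.3 -26.9 187.8] j [-0.493  0.636  1.409  0.65   1.926 -0.568] F [-0.4 -0.2 -1.1] M [-0.38 -0.14 -0.03] gap 0.547
[[-0.303, 0.944, -0.133], [0.807, 0.181, -0.562], [-0.506, -0.278, -0.817]]
shift [-0.0039  0.0009 -0.0003] turn [-19.    0.3  -0.4] dist 0.004 19.0
```

Request:
carry_out --motion '[[0.45, [-0.004, 0.001, 0], [-7, 0, 0]], [0.45, [-0.004, 0.001, 0], [-14, 0.3, -0.4]], [0.45, [-0.004, 0.001, 0], [-19, 0.3, -0.4]], [0.45, [-0.004, 0.001, 0], [-19, 0.3, -0.4]]]'

```text
t: 9.47
tcp_pos: [586.0, -27.9, 187.8]
ee_rot: [0.212, 0.546, 0.797, -0.146]
wrist_force: [0.7, 0.2, -0.7]
finger_gap: 0.548
```

```bash
python3 - <<'E'
from h import *
import ov
Rw=tool_x(30,jaw='h',flip=-1); ax=Rw.apply([1,0,0])
s=manip.capture("scene");t=manip.capture("top")
st=show()
P=cast([0,0,0])-ax*110+ax*20;  target(P,Rw)
Rc=q2R(st["ee_rot"]);p=st["tcp_pos"]
for x in(8,-20): print(x,proj(t,p+Rc.apply([[x,-23,0],[x,23,0]])).round(1).tolist(),proj(s,p+Rc.apply([[x,-23,0],[x,23,0]])).round(1).tolist())
crop(t,240,160,80,75,9,"p1t.png");crop(s,310,130,80,80,9,"p1s.png")
E
```

```text
t 9.57 tcp [586.4 -28.5 188.4] j [-0.493  0.646  1.396  0.65   1.939 -0.895] F [0.1 0.9 0.6] M [-0.38 -0.18 -0.  ] gap 0.549
[[-0.313, 0.933, 0.176], [0.808, 0.359, -0.467], [-0.499, -0.004, -0.867]]
shift [-0.002   0.0005 -0.0004] turn [-0.2 -0.1  0.1] dist 0.002 0.2
8 [[292.9, 206.1], [284.4, 184.7]] [[329.7, 168.3], [346.6, 176.1]]
-20 [[304.2, 200.8], [295.5, 179.1]] [[324.8, 172.2], [342.0, 180.2]]
```

View pics/p1t.png

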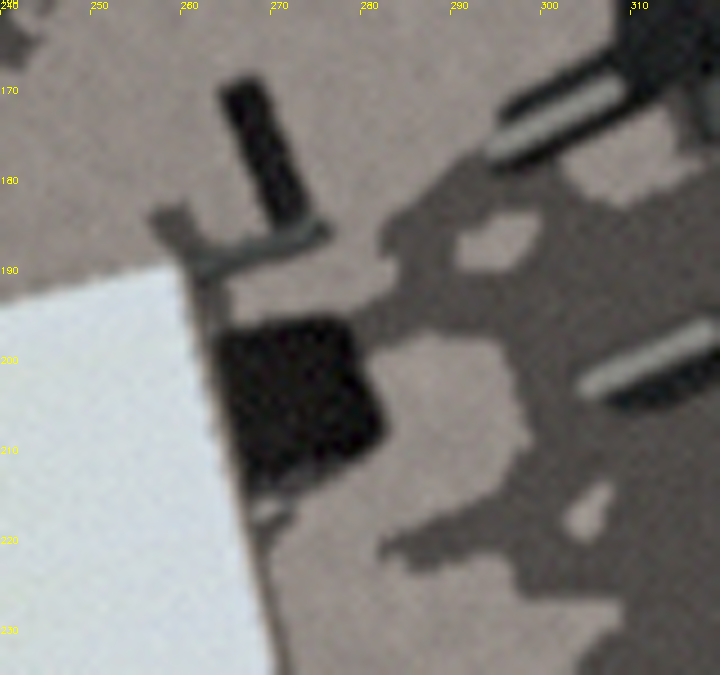

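View pics/p1s.png

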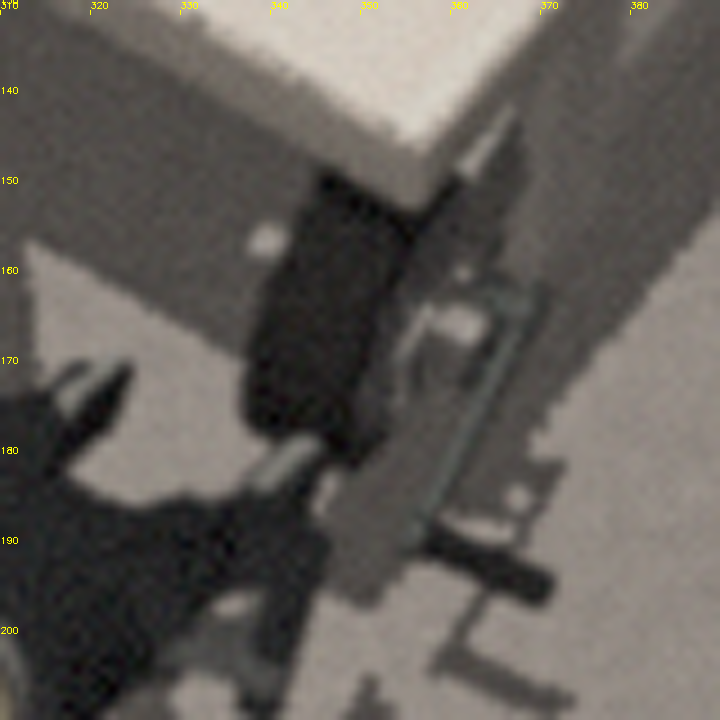

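Request:
carry_out --motion '[[0.45, [0.02, 0.0005, 0], [0, 0, 0]], [0.45, [0.04, 0.0005, 0], [0, 0, 0]], [0.45, [0.055, 0.0005, 0], [0, 0, 0]], [0.45, [0.06, 0.0005, 0], [0, 0, 0]], [0.45, [0.06, 0.0005, 0], [0, 0, 0]]]' --grip_force 20

```text
t: 9.98
tcp_pos: [566.7, 21.8, 157.5]
ee_rot: [0.21, 0.546, 0.797, -0.148]
wrist_force: [0.1, -0.8, 0.4]
finger_gap: 0.552
```

```bash
python3 - <<'E'
from h import *
import ov
Rw=tool_x(30,jaw='h',flip=-1); ax=Rw.apply([1,0,0])
s=manip.capture("scene");t=manip.capture("top")
st=show()
P=cast([0,0,0])-ax*36+ax*20;  target(P,Rw)
Rc=q2R(st["ee_rot"]);p=st["tcp_pos"]
for x in(-20,): print(x,proj(t,p+Rc.apply([[x,-23,0],[x,23,0]])).round(1).tolist(),proj(s,p+Rc.apply([[x,-23,0],[x,23,0]])).round(1).tolist())
for c in(s,t): c["frame"]=cv2.convertScaleAbs(c["frame"],alpha=1.6,beta=0)
crop(t,250,175,60,50,12,"p2t.png");crop(s,325,135,55,55,12,"p2s.png")
E
```

```text
t 10.08 tcp [568.3  20.1 158.7] j [-0.444  0.622  1.5    0.668  1.85  -0.911] F [ 0.6 -0.4 -0.7] M [-0.38 -0.19 -0.  ] gap 0.55
[[-0.313, 0.934, 0.175], [0.808, 0.358, -0.467], [-0.499, -0.004, -0.867]]
shift [ 0.0122  0.     -0.0001] turn [-0.2 -0.1  0.1] dist 0.012 0.3
-20 [[280.3, 211.7], [272.1, 190.6]] [[335.2, 164.0], [351.8, 171.6]]
```

View pics/p2t.png

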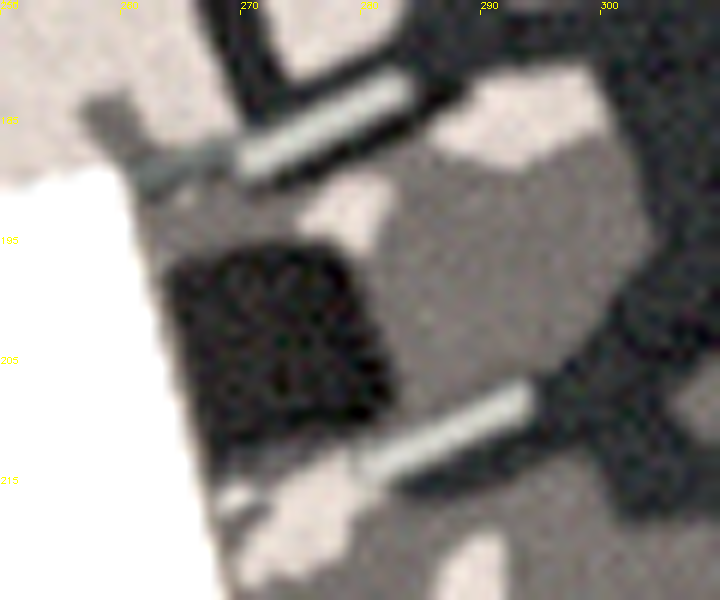

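View pics/p2s.png

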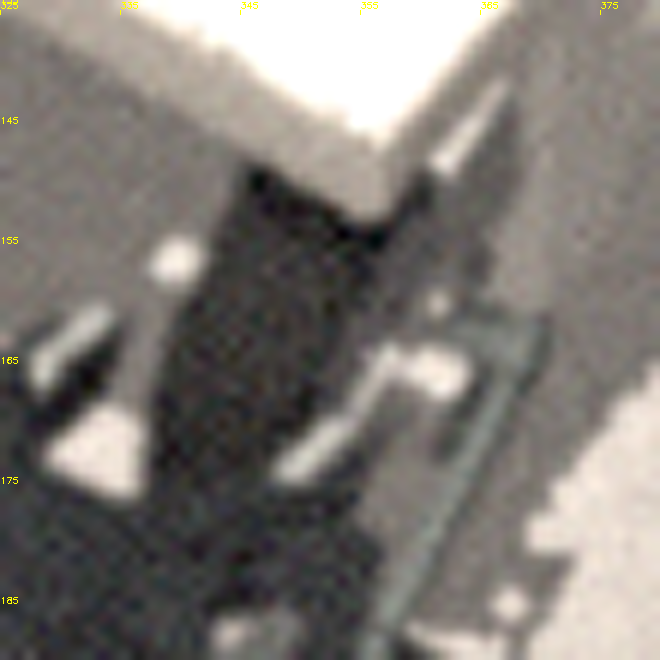

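Request:
carry_out --motion '[[0.45, [0.006, 0, 0], [0, 0, 0]], [0.5, [0.012, 0, 0], [0, 0, 0]], [0.55, [0.012, 0, 0], [0, 0, 0]], [0.57, [0.012, 0, 0], [0, 0, 0]]]' --grip_force 20

```text
t: 10.42
tcp_pos: [564.4, 29.9, 152.6]
ee_rot: [0.211, 0.547, 0.797, -0.148]
wrist_force: [-0.5, 0.2, -0.3]
finger_gap: 0.431
```

```bash
python3 - <<'E'
from h import *
st=show();print(RF.inv().apply(st["wrist_force"]))
Rw=tool_x(30,jaw='h',flip=-1); ax=Rw.apply([1,0,0])
P=cast([0,0,0])-ax*36+ax*20;  target(P,Rw)
E
```

```text
t 10.42 tcp [564.4  29.9 152.6] j [-0.434  0.618  1.519  0.673  1.832 -0.914] F [-0.5  0.2 -0.3] M [-0.39 -0.12 -0.02] gap 0.431
[[-0.313, 0.934, 0.175], [0.808, 0.358, -0.467], [-0.499, -0.005, -0.867]]
[ 0.3970051   0.39984645 -0.2759217 ]
shift [ 0.0001  0.0001 -0.0002] turn [-0.2 -0.1  0.1] dist 0.0 0.3
```

Request:
carry_out --motion '[[0.59, [0, 0, 0], [0, 0, 0]], [0.6, [0, 0, 0], [0, 0, 0]]]' --grip_force 20

```text
t: 10.58
tcp_pos: [564.5, 29.7, 152.7]
ee_rot: [0.212, 0.547, 0.796, -0.148]
wrist_force: [0.1, 0.3, 0.2]
finger_gap: 0.401
```

```bash
python3 - <<'E'
from h import *
s=manip.capture("scene");t=manip.capture("top")
st=show();print(RF.inv().apply(st["wrist_force"]))
for c in(s,t): c["frame"]=cv2.convertScaleAbs(c["frame"],alpha=1.8,beta=0)
crop(t,250,175,60,50,12,"p3t.png");crop(s,325,135,55,55,12,"p3s.png")
E
```

```text
t 10.68 tcp [564.6  29.7 152.7] j [-0.434  0.618  1.519  0.673  1.832 -0.914] F [-0.2  0.1  0.1] M [-0.38 -0.18 -0.02] gap 0.396
[[-0.312, 0.934, 0.175], [0.808, 0.358, -0.467], [-0.499, -0.004, -0.867]]
[0.13082793 0.14249646 0.12702924]
```

View pics/p3t.png

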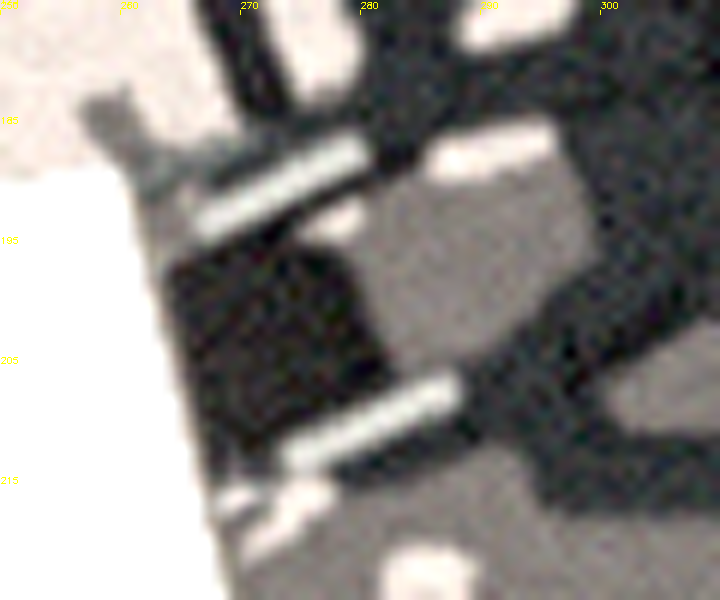

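View pics/p3s.png

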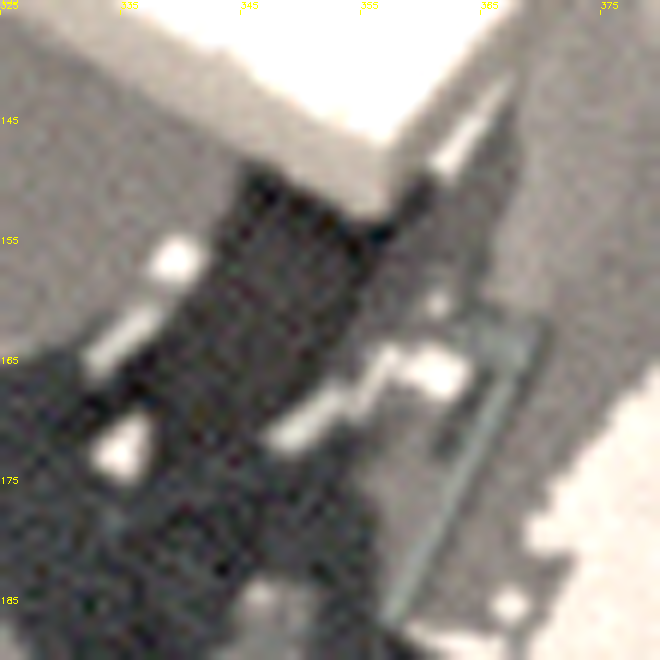

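Request:
carry_out --motion '[[0.61, [0, 0, 0], [0, 0, 0]], [0.62, [0, 0, 0], [0, 0, 0]], [0.63, [0, 0, 0], [0, 0, 0]]]' --grip_force 20

```text
t: 10.93
tcp_pos: [564.6, 29.4, 152.8]
ee_rot: [0.212, 0.547, 0.796, -0.148]
wrist_force: [0.5, -0.8, -1.2]
finger_gap: 0.374
```

```bash
python3 - <<'E'
from h import *
st=show();print(RF.inv().apply(st["wrist_force"]))
E
```

```text
t 10.93 tcp [564.6  29.4 152.8] j [-0.434  0.618  1.519  0.672  1.833 -0.914] F [ 0.5 -0.8 -1.2] M [-0.37 -0.15  0.13] gap 0.374
[[-0.313, 0.934, 0.175], [0.808, 0.358, -0.467], [-0.499, -0.004, -0.866]]
[-0.93591237 -0.16421584 -1.24478267]
```

Request:
carry_out --motion '[[0.65, [0, 0, 0], [0, 0, 0]], [0.7, [0, 0, 0], [0, 0, 0]], [1, [0, 0, 0], [0, 0, 0]]]' --grip_force 20

```text
t: 11.18
tcp_pos: [564.5, 29.4, 152.8]
ee_rot: [0.212, 0.547, 0.797, -0.148]
wrist_force: [0.2, 0.3, 0.5]
finger_gap: 0.368
```

```bash
python3 - <<'E'
from h import *
st=show();print(RF.inv().apply(st["wrist_force"]))
E
```

```text
t 11.18 tcp [564.5  29.4 152.8] j [-0.434  0.618  1.519  0.672  1.833 -0.914] F [0.2 0.3 0.5] M [-0.39 -0.16  0.05] gap 0.368
[[-0.313, 0.934, 0.175], [0.808, 0.358, -0.467], [-0.499, -0.004, -0.866]]
[ 0.19936782 -0.2804971   0.52733337]
```

Request:
carry_out --motion '[[1, [0, 0, 0], [0, 0, 0]], [1, [0, 0, 0], [0, 0, 0]], [1, [-0.0003, 0, -0.0004], [0, 0, 0]], [1, [-0.0005, 0, -0.0009], [0, 0, 0]], [1, [-0.0006, 0, -0.001], [0, 0, 0]]]' --grip_force 50

```text
t: 11.6
tcp_pos: [564.5, 29.3, 153.2]
ee_rot: [0.212, 0.547, 0.796, -0.149]
wrist_force: [0.5, -0.1, -3.8]
finger_gap: 0.354
```

```bash
cat >> h.py <<'E'
def cs():
    st=manip.sense()
    print("t %.2f"%st["t"],"cast",RF.inv().apply(st["tcp_pos"]-F).round(2),"F",RF.inv().apply(st["wrist_force"]).round(1),"M",RF.inv().apply(st["moment"]).round(2),"gap",round(st["finger_gap"],3))
E
python3 -c "
from h import *
cs()"
```

```text
t 11.60 cast [-14.53   0.25   8.52] F [-0.3 -0.4 -3.8] M [-0.02  0.91  0.01] gap 0.354
```

Request:
carry_out --motion '[[1, [-0.0003, 0, -0.0005], [0, 0, 0]], [1, [-0.0004, 0, -0.0007], [0, 0, 0]], [1, [-0.0004, 0, -0.0007], [0, 0, 0]]]'

```text
t: 11.85
tcp_pos: [564.4, 29.2, 153.6]
ee_rot: [0.212, 0.547, 0.796, -0.149]
wrist_force: [0.3, -0.3, -3.0]
finger_gap: 0.356
```

```bash
python3 -c "
from h import *
cs()"
```

```text
t 11.85 cast [-14.59   0.37   8.88] F [-0.4 -0.2 -3. ] M [-0.07  0.96 -0.04] gap 0.356
```

Request:
carry_out --motion '[[1, [-0.0009, 0, 0.0005], [0, 0, 0]], [1, [-0.0017, 0, 0.001], [0, 0, 0]], [1, [-0.0026, 0, 0.0015], [0, 0, 0]], [1, [-0.0035, 0, 0.002], [0, 0, 0]], [1, [-0.0043, 0, 0.0025], [0, 0, 0]]]'

```text
t: 12.27
tcp_pos: [566.3, 24.4, 153.5]
ee_rot: [0.212, 0.547, 0.796, -0.149]
wrist_force: [0.2, -0.6, -3.4]
finger_gap: 0.354
```

```bash
python3 -c "
from h import *
cs()"
```

```text
t 12.27 cast [-19.79   0.34   8.84] F [-0.6 -0.  -3.4] M [0.   0.94 0.05] gap 0.354
```

Request:
carry_out --motion '[[1, [-0.0009, 0, 0.0005], [0, 0, 0]], [1, [-0.0017, 0, 0.001], [0, 0, 0]], [1, [-0.0026, 0, 0.0015], [0, 0, 0]], [1, [-0.003, 0, 0.0017], [0, 0, 0]], [1, [-0.0032, 0, 0.0018], [0, 0, 0]]]'

```text
t: 12.68
tcp_pos: [567.6, 20.9, 153.6]
ee_rot: [0.212, 0.547, 0.796, -0.149]
wrist_force: [-0.1, -0.1, -2.5]
finger_gap: 0.355
```

```bash
python3 -c "
from h import *
cs()"
```

```text
t 12.68 cast [-23.56   0.35   8.88] F [-0.1  0.1 -2.5] M [ 0.05  0.92 -0.07] gap 0.355
```

Now 1.2 mm steps.

Request:
carry_out --motion '[[1, [-0.0005, 0, 0.0003], [0, 0, 0]], [1, [-0.001, 0, 0.0006], [0, 0, 0]], [1, [-0.0011, 0, 0.0006], [0, 0, 0]]]'

```text
t: 12.93
tcp_pos: [568.1, 19.6, 153.6]
ee_rot: [0.212, 0.547, 0.796, -0.149]
wrist_force: [0.1, 0.1, -3.6]
finger_gap: 0.356
```

```bash
python3 -c "
from h import *
cs()"
```

```text
t 12.93 cast [-24.88   0.36   8.88] F [ 0.1 -0.1 -3.6] M [0.03 0.96 0.02] gap 0.356
```

Request:
carry_out --motion '[[1, [-0.0005, 0, 0.0003], [0, 0, 0]], [1, [-0.001, 0, 0.0006], [0, 0, 0]], [1, [-0.0011, 0, 0.0006], [0, 0, 0]]]'

```text
t: 13.18
tcp_pos: [568.3, 19.0, 153.6]
ee_rot: [0.212, 0.547, 0.796, -0.149]
wrist_force: [-0.2, 2.6, -3.6]
finger_gap: 0.356
```

```bash
python3 -c "
from h import *
cs()"
```

```text
t 13.18 cast [-25.52   0.36   8.86] F [ 2.5 -0.7 -3.6] M [-0.07  0.74 -0.05] gap 0.356
```

Request:
carry_out --motion '[[1, [-0.0005, 0, 0.0003], [0, 0, 0]], [1, [-0.0006, 0, 0.0003], [0, 0, 0]]]'

```text
t: 13.35
tcp_pos: [568.3, 19.0, 153.5]
ee_rot: [0.211, 0.546, 0.797, -0.149]
wrist_force: [-0.9, 3.2, -4.4]
finger_gap: 0.355
```

```bash
python3 -c "
from h import *
cs()"
```

```text
t 13.35 cast [-25.57   0.39   8.83] F [ 3.3 -0.3 -4.4] M [-0.1   0.72 -0.16] gap 0.355
```

Request:
carry_out --motion '[[1, [0.0007, 0, -0.0004], [0, 0, 0]], [1, [0.0013, 0, -0.0008], [0, 0, 0]], [1, [0.0013, 0, -0.0008], [0, 0, 0]]]'

```text
t: 13.6
tcp_pos: [567.9, 20.1, 153.6]
ee_rot: [0.211, 0.547, 0.797, -0.149]
wrist_force: [-0.3, 0.2, -2.1]
finger_gap: 0.36
```

```bash
python3 -c "
from h import *
cs()"
```

```text
t 13.60 cast [-24.4    0.36   8.94] F [ 0.3  0.2 -2.1] M [-0.02  0.98  0.01] gap 0.36
```

Request:
carry_out --motion '[[1, [0.0004, 0, -0.0002], [0, 0, 0]], [1, [0.0007, 0, 0.0003], [0, 0, 0]], [1, [0.0009, 0, 0.0007], [0, 0, 0]], [1, [0.0012, 0, 0.0011], [0, 0, 0]], [1, [0.0014, 0, 0.0015], [0, 0, 0]]]'

```text
t: 14.02
tcp_pos: [567.7, 20.5, 151.6]
ee_rot: [0.211, 0.547, 0.797, -0.149]
wrist_force: [0.9, 0.4, -3.2]
finger_gap: 0.358
```

```bash
python3 -c "
from h import *
cs()"
```

```text
t 14.02 cast [-24.     0.4    6.87] F [ 0.1 -1.  -3.2] M [0.01 0.93 0.01] gap 0.358
```

Request:
carry_out --motion '[[1, [0.0005, 0, 0.0009], [0, 0, 0]], [1, [0.001, 0, 0.0017], [0, 0, 0]], [1, [0.0015, 0, 0.0026], [0, 0, 0]], [1, [0.002, 0, 0.0035], [0, 0, 0]], [1, [0.0025, 0, 0.0043], [0, 0, 0]]]'

```text
t: 14.43
tcp_pos: [567.7, 20.5, 146.4]
ee_rot: [0.211, 0.547, 0.797, -0.149]
wrist_force: [-0.0, -0.8, -3.3]
finger_gap: 0.356
```

```bash
python3 -c "
from h import *
cs()"
```

```text
t 14.43 cast [-23.95   0.46   1.74] F [-0.8  0.3 -3.3] M [ 0.04  0.96 -0.04] gap 0.356
```

Request:
carry_out --motion '[[1, [0.0006, 0, 0.001], [0, 0, 0]], [1, [0.0012, 0, 0.0021], [0, 0, 0]], [1, [0.002, 0, 0.0035], [0, 0, 0]], [1, [0.003, 0, 0.0052], [0, 0, 0]], [1, [0.0035, 0, 0.0061], [0, 0, 0]]]'

```text
t: 14.85
tcp_pos: [567.5, 20.5, 139.0]
ee_rot: [0.211, 0.546, 0.797, -0.149]
wrist_force: [-0.3, 0.6, -3.0]
finger_gap: 0.359
```

```bash
python3 -c "
from h import *
cs()"
```

```text
t 14.85 cast [-23.91   0.59  -5.66] F [ 0.7  0.  -3. ] M [0.04 0.96 0.02] gap 0.359
```

Request:
carry_out --motion '[[1, [0.0007, 0, 0.0012], [0, 0, 0]], [1, [0.0014, 0, 0.0024], [0, 0, 0]], [1, [0.0022, 0, 0.0038], [0, 0, 0]], [1, [0.003, 0, 0.0052], [0, 0, 0]], [1, [0.0035, 0, 0.0061], [0, 0, 0]]]'

```text
t: 15.27
tcp_pos: [567.4, 20.5, 131.7]
ee_rot: [0.211, 0.546, 0.797, -0.149]
wrist_force: [-0.5, -0.8, -2.6]
finger_gap: 0.358
```

```bash
python3 -c "
from h import *
cs()"
```

```text
t 15.27 cast [-23.87   0.69 -12.96] F [-0.6  0.7 -2.6] M [ 0.01  0.97 -0.02] gap 0.358
```

Request:
carry_out --motion '[[1, [0.0008, 0, 0.0014], [0, 0, 0]], [1, [0.0016, 0, 0.0028], [0, 0, 0]], [1, [0.0024, 0, 0.0042], [0, 0, 0]], [1, [0.0032, 0, 0.0055], [0, 0, 0]], [1, [0.004, 0, 0.0069], [0, 0, 0]]]'

```text
t: 15.68
tcp_pos: [567.4, 20.5, 123.6]
ee_rot: [0.211, 0.546, 0.797, -0.149]
wrist_force: [0.5, 0.8, -3.1]
finger_gap: 0.358
```

```bash
python3 -c "
from h import *
cs()"
```

```text
t 15.68 cast [-23.85   0.74 -21.1 ] F [ 0.6 -0.7 -3.1] M [-0.01  0.91 -0.01] gap 0.358
```

Request:
carry_out --motion '[[1, [0.0008, 0, 0.0014], [0, 0, 0]], [1, [0.0016, 0, 0.0028], [0, 0, 0]], [1, [0.0024, 0, 0.0042], [0, 0, 0]], [1, [0.0034, 0, 0.0059], [0, 0, 0]], [1, [0.0042, 0, 0.0073], [0, 0, 0]]]'

```text
t: 16.1
tcp_pos: [567.3, 20.5, 114.9]
ee_rot: [0.211, 0.546, 0.797, -0.149]
wrist_force: [0.1, -0.1, -3.6]
finger_gap: 0.36
```

```bash
python3 -c "
from h import *
cs()
s=manip.capture('scene');t=manip.capture('top')
crop(t,245,170,70,60,9,'q1t.png');crop(s,315,135,75,75,9,'q1s.png')"
```

```text
t 16.10 cast [-23.85   0.8  -29.76] F [-0.1 -0.  -3.6] M [0.03 0.99 0.01] gap 0.36
```

View pics/q1s.png

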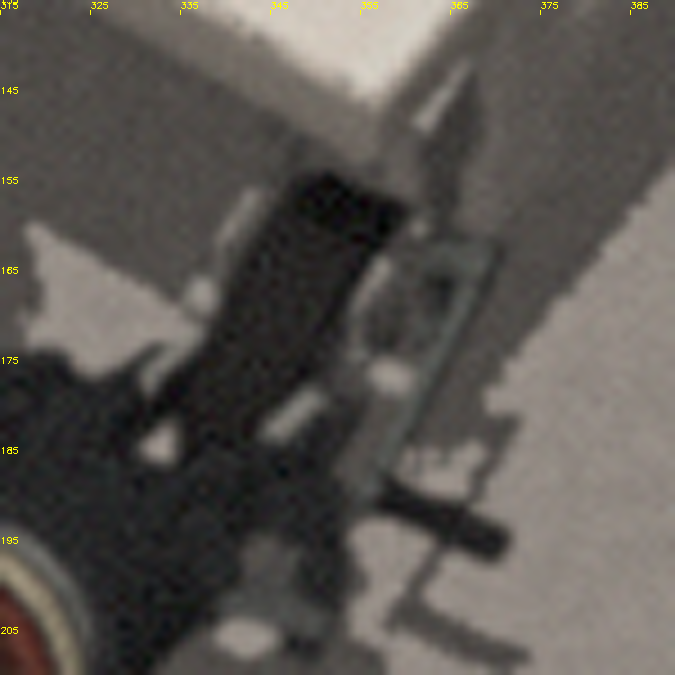

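Request:
carry_out --motion '[[1, [0.001, 0, 0.0017], [0, 0, 0]], [1, [0.002, 0, 0.0035], [0, 0, 0]], [1, [0.003, 0, 0.0052], [0, 0, 0]], [1, [0.003, 0, 0.0052], [0, 0, 0]], [1, [0.003, 0, 0.0052], [0, 0, 0]]]'

```text
t: 16.62
tcp_pos: [566.9, 20.6, 108.6]
ee_rot: [0.211, 0.546, 0.797, -0.149]
wrist_force: [0.0, 0.1, -2.9]
finger_gap: 0.357
```

```bash
python3 -c "
from h import *
cs()"
```

```text
t 16.62 cast [-23.58   1.12 -36.09] F [ 0.1 -0.1 -2.9] M [-0.04  0.93  0.01] gap 0.357
```

Request:
carry_out --motion '[[1, [-0.007, 0, 0.004], [0, 0, 0]], [1, [-0.02, 0, 0.0115], [0, 0, 0]], [1, [-0.04, 0, 0.023], [0, 0, 0]], [1, [-0.06, 0, 0.0346], [0, 0, 0]], [1, [-0.08, 0, 0.0462], [0, 0, 0]]]'

```text
t: 17.03
tcp_pos: [600.5, -67.0, 108.6]
ee_rot: [0.211, 0.546, 0.797, -0.149]
wrist_force: [0.1, 0.9, -2.8]
finger_gap: 0.358
```

```bash
python3 -c "
from h import *
cs();show()
s=manip.capture('scene');t=manip.capture('top')
import pickle;pickle.dump((s,t),open('c2.pkl','wb'))
im=np.vstack([s['frame'][100:340,150:470],t['frame'][100:340,200:520]]);cv2.imwrite('pics/q2.png',cv2.resize(im,None,fx=1.25,fy=1.25))"
```

```text
t 17.03 cast [-117.36    1.11  -36.08] F [ 0.8 -0.4 -2.8] M [0.02 0.94 0.  ] gap 0.358
t 17.03 tcp [600.5 -67.  108.6] j [-0.527  0.8    1.315  0.607  1.898 -0.964] F [ 0.1  0.9 -2.8] M [-0.88 -0.32  0.  ] gap 0.358
[[-0.314, 0.934, 0.173], [0.808, 0.358, -0.468], [-0.499, -0.007, -0.867]]
```

View pics/q2.png

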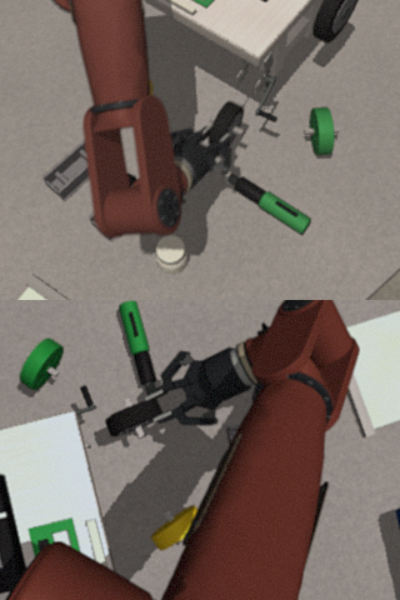

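Request:
carry_out --motion '[[1, [-0.0208, 0, -0.0361], [0, 0, 0]], [1, [-0.0416, 0, -0.0722], [0, 0, 0]], [1, [-0.0624, 0, -0.1083], [0, 0, 0]], [1, [-0.0832, 0, -0.1444], [0, 0, 0]], [1, [-0.1, 0, -0.1732], [0, 0, 0]]]'

```text
t: 17.55
tcp_pos: [602.7, -69.0, 312.2]
ee_rot: [0.213, 0.548, 0.795, -0.149]
wrist_force: [0.8, 0.1, -2.0]
finger_gap: 0.359
```

```bash
python3 - <<'E'
from h import *
import pickle
s,t=pickle.load(open("c0.pkl","rb"))
print("bin corner", atz(t,(520,265),150),atz(t,(520,265),0),tri(s,(38,355),t,(572,396)),tri(s,(110,278),t,(520,265)), "rim z?",tri(s,(103,268),t,(545,262)))
print("spare",atz(t,(413,207),100),"jar",atz(t,(403,145),62),"yellow",atz(t,(342,280),50))
show()
hd=np.radians(99.5)
for pz in (40,55):
    Rw=tool_x(pz,heading=hd,jaw='h',flip=-1); ax=Rw.apply([1,0,0])
    N=np.array([437,-324.7,64])
    for up in (150,0):
        P=N+[0,0,up]-ax*16.8; print(pz,up,P); target(P,Rw)
    for a in(1.8,2.1): print(wrist(Rw,-.8,a))
E
```

```text
bin corner [ 436.04734282 -502.24726232  150.        ] [ 428.21456206 -578.20315148    0.        ] (array([  -20.89007303, -1013.96098756,  -605.60964148]), np.float64(227.89179190813994)) (array([ 420.66584034, -564.93133779,   60.03266572]), np.float64(36.86771634074562)) rim z? (array([ 435.63482505, -567.14313722,  148.99114386]), np.float64(16.112244054046688))
spare [ 565.66980065 -290.00459627  100.        ] jar [ 714.17859926 -282.06857696   62.        ] yellow [ 406.48049675 -134.68253808   50.        ]
t 17.55 tcp [602.7 -69.  312.2] j [-0.529  0.579  1.247  0.689  2.124 -0.775] F [ 0.8  0.1 -2. ] M [-0.87 -0.41 -0.05] gap 0.359
[[-0.309, 0.935, 0.176], [0.807, 0.356, -0.471], [-0.503, -0.004, -0.864]]
40 150 [ 439.12408786 -337.39304855  224.79883184]
shift [-0.1222 -0.248   0.1732] turn [ 6.4 -9.8  9.4] dist 0.326 15.0
40 0 [ 439.12408786 -337.39304855   74.79883184]
shift [-0.0468 -0.2475  0.3029] turn [ 6.4 -9.8  9.4] dist 0.394 15.0
[(np.float64(0.52), np.float64(2.06), np.float64(-0.89))]
[(np.float64(0.46), np.float64(1.79), np.float64(-1.04))]
55 150 [ 438.59041262 -334.20393103  227.76175434]
shift [-0.1209 -0.2474  0.169 ] turn [  7.6 -24.7   8.5] dist 0.323 27.2
55 0 [ 438.59041262 -334.20393103   77.76175434]
shift [-0.0455 -0.2469  0.2987] turn [  7.6 -24.7   8.5] dist 0.39 27.2
[(np.float64(0.35), np.float64(1.85), np.float64(-0.96))]
[(np.float64(0.33), np.float64(1.56), np.float64(-1.06))]
```

```bash
python3 - <<'E'
from h import *
Rw=tool_x(60,heading=np.radians(99.5),jaw='h',flip=-1); ax=Rw.apply([1,0,0])
target(np.array([437,-324.7,64+130])-ax*16.8,Rw); print(wrist(Rw,-.75,1.9))
E
```

```text
shift [-0.1102 -0.2471  0.185 ] turn [  8.  -29.7   8.2] dist 0.328 31.8
[(np.float64(0.31), np.float64(1.67), np.float64(-0.95))]
```

Request:
carry_out --motion '[[1, [-0.0092, -0.0206, 0.0154], [0.7, -2.5, 0.7]], [1, [-0.0275, -0.0618, 0.0462], [2, -7.4, 2]], [1, [-0.046, -0.103, 0.077], [3.3, -12.4, 3.4]], [1, [-0.064, -0.144, 0.108], [4.7, -17.3, 4.8]], [1, [-0.0826, -0.185, 0.139], [6, -22.3, 6.1]]]'

```text
t: 17.97
tcp_pos: [504.3, -226.5, 250.6]
ee_rot: [0.343, 0.56, 0.699, -0.283]
wrist_force: [0.5, -0.5, -2.7]
finger_gap: 0.36
```

```bash
python3 - <<'E'
from h import *
Rw=tool_x(60,heading=np.radians(99.5),jaw='h',flip=-1); ax=Rw.apply([1,0,0])
show();target(np.array([437,-324.7,64+130])-ax*16.8,Rw)
E
```

```text
t 17.97 tcp [ 504.3 -226.5  250.6] j [-0.751  0.372  1.473  0.357  1.842 -0.962] F [ 0.5 -0.5 -2.7] M [-0.7  -0.21 -0.04] gap 0.36
[[-0.137, 0.977, 0.163], [0.589, 0.213, -0.78], [-0.797, -0.011, -0.604]]
shift [-0.0201 -0.0866  0.0977] turn [ 2.  -7.2  2.1] dist 0.132 7.7
```

Request:
carry_out --motion '[[1, [-0.005, -0.022, 0.0245], [0.5, -1.8, 0.5]], [1, [-0.01, -0.0435, 0.049], [1, -3.6, 1]], [1, [-0.015, -0.065, 0.073], [1.5, -5.4, 1.6]], [1, [-0.02, -0.0866, 0.0977], [2, -7.2, 2.1]], [1, [-0.02, -0.0866, 0.0977], [2, -7.2, 2.1]]]'

```text
t: 18.38
tcp_pos: [434.4, -336.0, 206.8]
ee_rot: [0.38, 0.56, 0.66, -0.326]
wrist_force: [0.4, -0.4, -3.3]
finger_gap: 0.36
```

```bash
cat > pl.py <<'E'
from h import *
import ov,sys
HD=np.radians(99.5)
Rw=tool_x(60,heading=HD,jaw='h',flip=-1); ax=Rw.apply([1,0,0])
N=np.array([437,-324.7,64]); 
E
python3 - <<'E'
from pl import *
s=manip.capture("scene");t=manip.capture("top")
st=show();target(N+[0,0,130]-ax*16.8,Rw)
cv2.imwrite('pics/r1.png',cv2.resize(np.vstack([s['frame'][150:330,130:390],t['frame'][150:330,330:590]]),None,fx=1.6,fy=1.6))
E
```

```text
t 18.48 tcp [ 437.5 -332.8  208.3] j [-0.919  0.364  1.522  0.241  1.724 -1.102] F [ 0.5  0.2 -3.4] M [-0.56 -0.09  0.01] gap 0.362
[[-0.081, 0.987, 0.14], [0.495, 0.162, -0.853], [-0.865, 0.0, -0.502]]
shift [-0.0004  0.0008  0.0002] turn [-0.2 -0.1 -0.1] dist 0.001 0.2
```

View pics/r1.png

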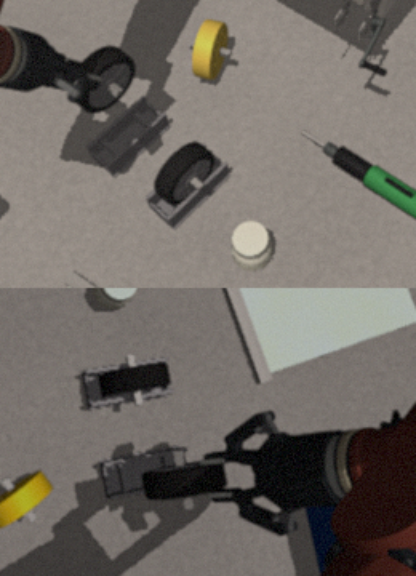

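```bash
cat > wov.py <<'E'
from pl import *
import sys
off=float(sys.argv[1]); name=sys.argv[2]
s=manip.capture("scene");t=manip.capture("top")
st=manip.sense();Rc=q2R(st["ee_rot"]);W=st["tcp_pos"]+Rc.apply([off,0,0]); yv=-Rc.apply([0,1,0]);xv=np.cross(yv,[0,0,1]);xv/=np.linalg.norm(xv);zv=np.cross(xv,yv)
print(st["t"],"W",W,st["wrist_force"])
A=ov.a
L=ov.cradle(N,HD+np.pi) if False else ov.cradle(N,HD)
for y in(-16,16): L.append((W+np.outer(50*np.cos(A),xv)+np.outer(50*np.sin(A),zv)+y*yv,(0,0,255)))
for y in(-35.5,35.5): L.append((W+5*np.array([xv+zv,xv-zv,-xv-zv,-xv+zv,xv+zv])+y*yv,(255,255,0)))
for c in (s,t): c["frame"]=cv2.convertScaleAbs(c["frame"],alpha=1.6,beta=0)
a=ov.draw(s,L,160,170,90,100,4,"");b=ov.draw(t,L,375,210,95,100,4,"")
a0=ov.draw(s,[],160,170,90,100,4,"");b0=ov.draw(t,[],375,210,95,100,4,"")
cv2.imwrite("pics/"+name,np.vstack([np.hstack([a,b]),np.hstack([a0,b0])])[:,:])
E
python3 wov.py 16.8 r2.png; python3 -c "
import cv2;i=cv2.imread('pics/r2.png');print(i.shape);cv2.imwrite('pics/r2.png',cv2.resize(i,None,fx=.75,fy=.75))"
```

```text
18.5833 W [ 437.37899468 -323.76243081  194.25241943] [-0.39895864 -0.24774043 -3.76007939]
(800, 740, 3)
```

View pics/r2.png

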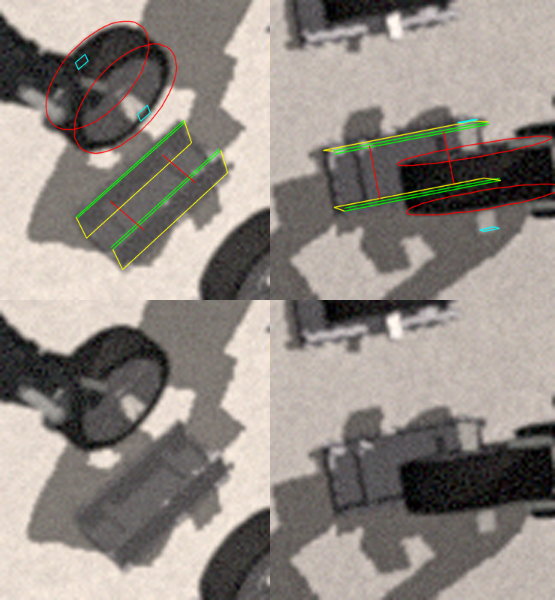

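```bash
python3 - <<'E'
from pl import *
s=manip.capture("scene");t=manip.capture("top")
W=np.array([437.4,-323.8,194.3])
J=np.vstack([ (np.array([proj(c,W+10*e)[0]-proj(c,W)[0] for e in np.eye(3)])/10).T for c in (s,t)])
print(J.round(3))
d=np.array([-2.7,.3,1.1,-.7])
print(np.linalg.lstsq(J,d,rcond=None)[0], J@np.linalg.lstsq(J,d,rcond=None)[0])
for c in (s,t): c["frame"]=cv2.convertScaleAbs(c["frame"],alpha=1.6,beta=0)
crop(s,170,165,60,60,12,"r3s.png");crop(t,410,235,60,50,12,"r3t.png")
print(proj(s,[W]),proj(t,[W]))
E
```

```text
[[ 0.234  0.37  -0.092]
 [ 0.286 -0.236 -0.231]
 [-0.019 -0.502  0.161]
 [-0.516  0.012  0.024]]
[ 0.08691105 -3.45758899  1.59173853] [-1.40690811  0.47387738  1.98915688 -0.04884824]
[[196.87592701 198.51073202]] [[443.92721255 267.68401162]]
```

View pics/r3s.png

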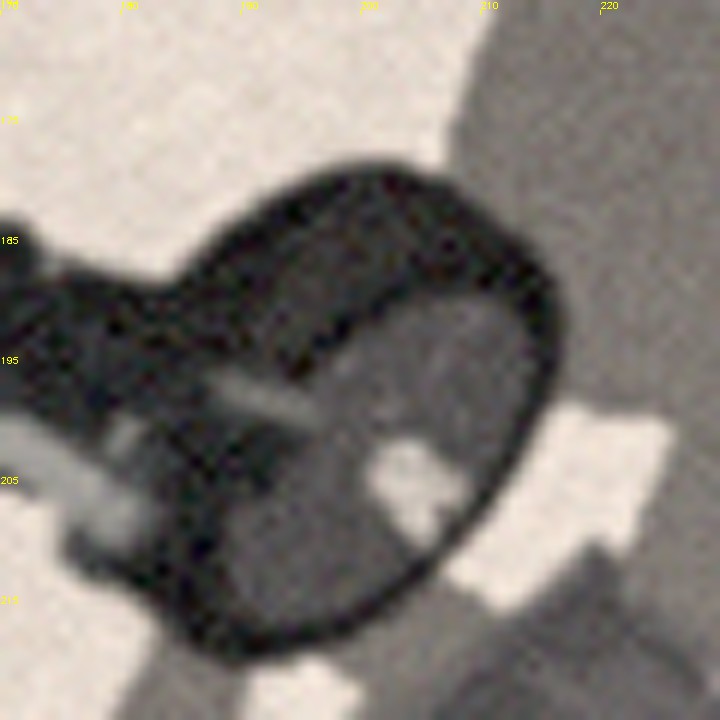

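View pics/r3t.png

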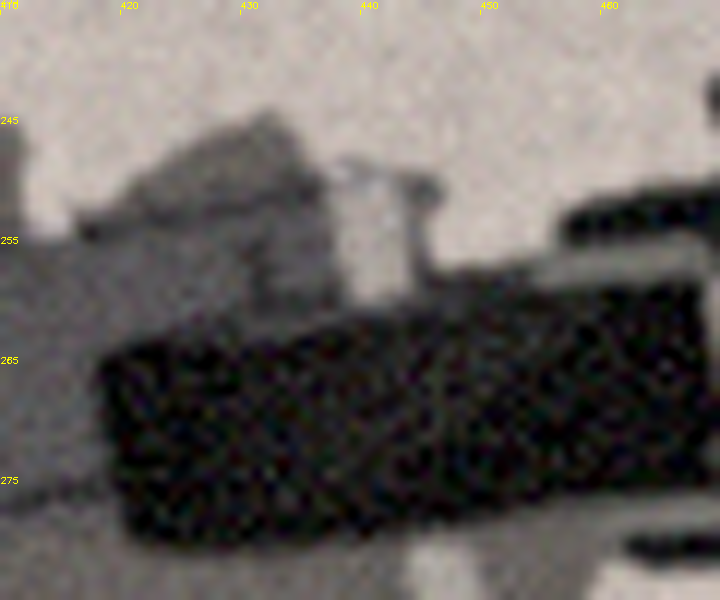

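```bash
python3 - <<'E'
from pl import *
s=manip.capture("scene");t=manip.capture("top")
st=manip.sense();Rc=q2R(st["ee_rot"])
for off in (16.8,):
  W=st["tcp_pos"]+Rc.apply([off,0,0]); e=W+35.5*Rc.apply([0,1,0]);e2=W-35.5*Rc.apply([0,1,0])
  print(off,proj(s,[e]),proj(t,[e]),proj(t,[e2]))
crop(t,425,240,60,60,12,"r4t.png")
A=ov.a
# wheel fit: silhouette of near rim (y=+16 side toward +x) scene ; rightmost etc
def rim(W,y):
    yv=Rc.apply([0,1,0]); xv=np.cross(yv,[0,0,1]);xv/=np.linalg.norm(xv);return W+np.outer(50*np.cos(A),xv)+np.outer(50*np.sin(A),[0,0,1])+y*yv
W=st["tcp_pos"]+Rc.apply([16.8,0,0])
for nm,c in(("s",s),("t",t)):
    P=np.vstack([proj(c,rim(W,16)),proj(c,rim(W,-16))]); print(nm,P.min(0),P.max(0))
E
```

```text
16.8 [[207.40960321 207.29533582]] [[440.32182081 249.55711282]] [[447.51155654 285.53893398]]
s [174.79557873 176.54654471] [218.1624554  220.53545982]
t [416.80831542 254.56437013] [471.71732571 280.95284589]
```

View pics/r4t.png

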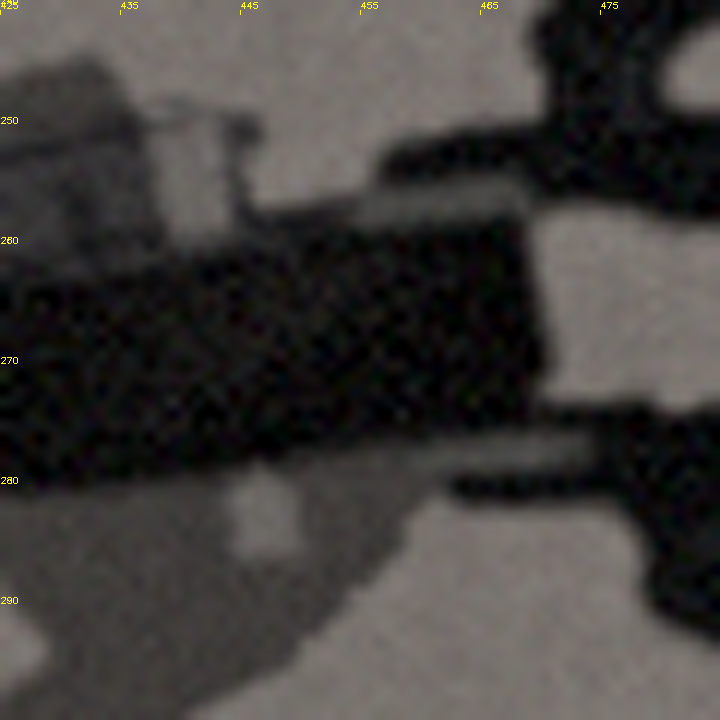

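```bash
sed -i 's/N=np.array.*/N=np.array([437,-324,64])/' pl.py; python3 - <<'E'
from pl import *
target(N+[0,0,38]-ax*16.8,Rw)
E
```

```text
shift [ 0.0799 -0.0008  0.0461] turn [0.1 0.  0. ] dist 0.092 0.1
```

Request:
carry_out --motion '[[1, [0.02, 0, 0.0115], [0, 0, 0]], [1, [0.04, 0, 0.023], [0, 0, 0]], [1, [0.06, -0.0004, 0.0346], [0, 0, 0]], [1, [0.075, -0.0008, 0.0433], [0, 0, 0]], [1, [0.08, -0.0008, 0.0461], [0, 0, 0]]]'

```text
t: 19.2
tcp_pos: [437.3, -330.0, 113.4]
ee_rot: [0.38, 0.559, 0.663, -0.322]
wrist_force: [-0.5, 1.0, -3.2]
finger_gap: 0.355
```

```bash
python3 wov.py 16.8 r5.png; python3 - <<'E'
from pl import *
target(N+[0,0,38]-ax*16.8,Rw)
s=manip.capture("scene");t=manip.capture("top")
for c in (s,t): c["frame"]=cv2.convertScaleAbs(c["frame"],alpha=2,beta=0)
crop(s,175,195,65,65,11,"r6s.png");crop(t,385,235,75,55,10,"r6t.png")
E
```

```text
19.3 W [ 436.5771719  -322.50459956  100.76589057] [ 0.26923383  0.2584495  -2.24246519]
shift [-0.0018  0.0001  0.0007] turn [ 0.1 -0.2  0.1] dist 0.002 0.2
```

View pics/r6s.png

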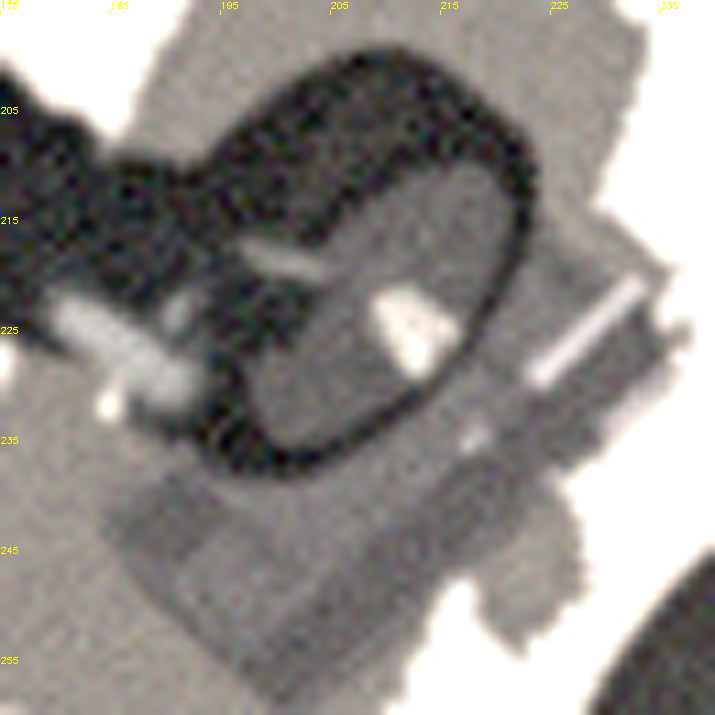

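View pics/r6t.png

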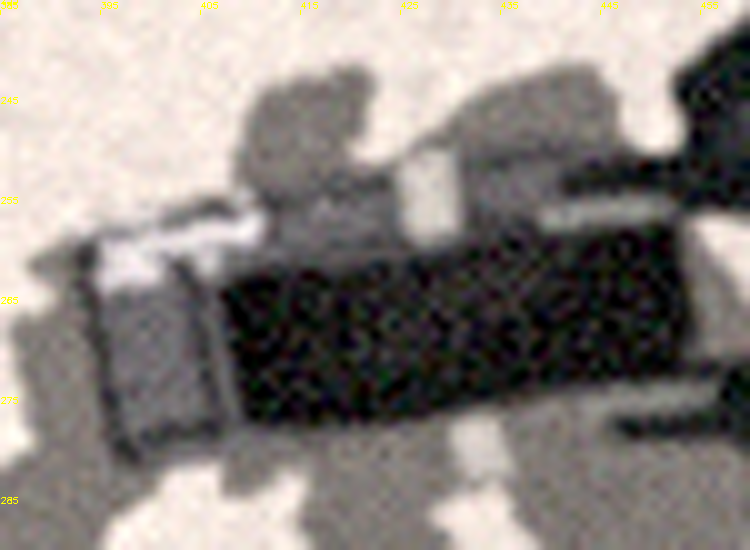

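```bash
python3 - <<'E'
from pl import *
t=manip.capture("top");s=manip.capture("scene")
cx=np.array([.165,-.986,0]);cy=np.array([.986,.165,0])
A=atz(t,(435,272.5),24);print("rib corner->N",A-30*cx+21*cy)
a=atz(t,(420,277.2),40);b=atz(t,(420,255),40);print(a,b,(b-a)@cy)
print("n coords: lower inner",a@cy,"upper outer",b@cy,"-> N.cy", a@cy+21, "N",N@cy)
W=np.array([436.6,-322.5,100.8]);print("W.cy",W@cy,"W.cx",W@cx,"N.cx",N@cx)
Rc=q2R(manip.sense()["ee_rot"])
print(proj(t,[W+35.5*Rc.apply([0,1,0]),W-35.5*Rc.apply([0,1,0])]),proj(s,[W+35.5*Rc.apply([0,1,0])]))
E
```

```text
rib corner->N [ 433.33528538 -322.78915718   24.        ]
[ 408.67190105 -315.56566641   40.        ] [ 459.54645894 -317.22371206   40.        ] 49.88873654795074
n coords: lower inner 350.8821594804637 upper outer 400.7708960284144 -> N.cy 371.8821594804637 N 377.422
W.cy 377.27510000000007 W.cx 390.024 N.cx 391.569
[[426.70351799 249.90736987]
 [433.12046306 282.28688524]] [[215.02004424 226.36074405]]
```

```bash
python3 - <<'E'
from pl import *
t=manip.capture("top");s=manip.capture("scene")
cx=np.array([.165,-.986,0]);cy=np.array([.986,.165,0])
for p in [(405,256.5),(405,261)]: print("top strip",atz(t,p,40)@cy)
for p in [(229,224.7),(233.5,220),(224,229.7)]: print("scene strip centre",atz(s,p,40)@cy, "->N.cy",atz(s,p,40)@cy-25.5)
print("scene strip end (x=-62)",atz(s,(234.5,220),40)@cx+62)
# top: left end of strip
print("top left end", atz(t,(394.5,260.5),40)@cx+62)
crop(s,215,212,28,28,24,"r7s.png"); c=t; c["frame"]=cv2.convertScaleAbs(t["frame"],alpha=1.7); crop(t,386,246,36,36,18,"r7t.png")
E
```

```text
top strip 403.8487146664316
top strip 393.7312022589069
scene strip centre 403.5732955001623 ->N.cy 378.0732955001623
scene strip centre 402.3184865949824 ->N.cy 376.8184865949824
scene strip centre 404.4808490648808 ->N.cy 378.9808490648808
scene strip end (x=-62) 390.8104892866409
top left end 389.61978732838037
```

View pics/r7s.png

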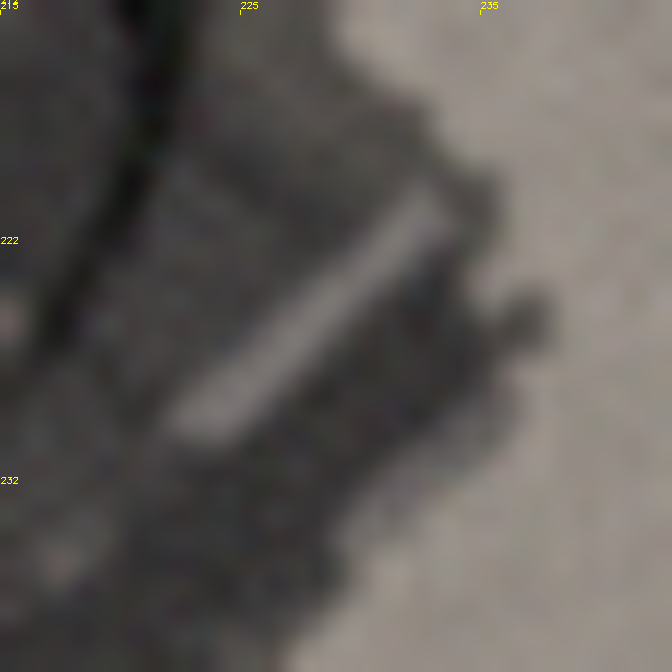

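View pics/r7t.png

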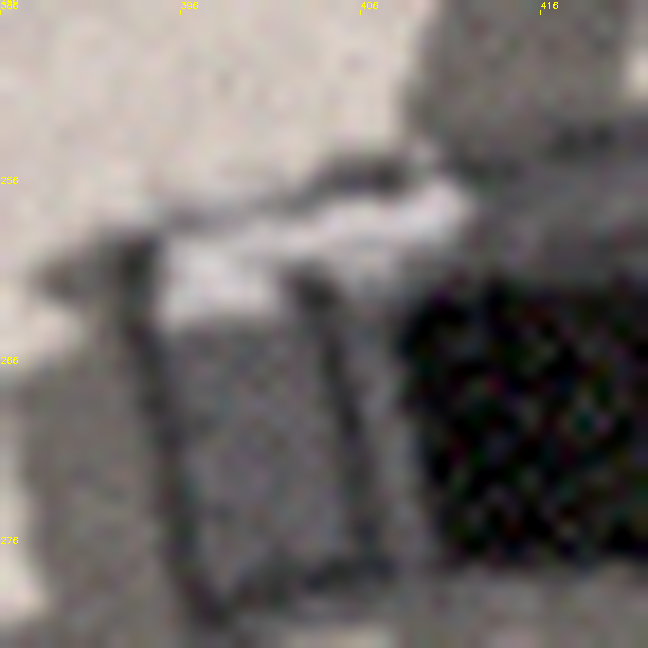

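```bash
sed -i 's/N=np.array.*/N=np.array([435.5,-324,64])/' pl.py; python3 - <<'E'
from pl import *
show();target(N+[0,0,38]-ax*16.8,Rw);target(N+[0,0,9]-ax*16.8,Rw)
E
```

```text
t 19.60 tcp [ 439.1 -333.1  118. ] j [-0.916  0.459  1.574  0.236  1.577 -1.139] F [-0.4  0.5 -2.7] M [-0.58 -0.09 -0.05] gap 0.355
[[-0.081, 0.986, 0.145], [0.491, 0.166, -0.855], [-0.868, 0.002, -0.497]]
shift [ 0.0019 -0.0021 -0.0003] turn [ 0.1  0.2 -0.1] dist 0.003 0.2
shift [ 0.027  -0.0021  0.0141] turn [ 0.1  0.2 -0.1] dist 0.031 0.2
```

Request:
carry_out --motion '[[1, [0.006, -0.002, 0.003], [0, 0, 0]], [1, [0.013, -0.002, 0.0065], [0, 0, 0]], [1, [0.019, -0.002, 0.01], [0, 0, 0]], [1, [0.023, -0.002, 0.012], [0, 0, 0]], [1, [0.024, -0.002, 0.0125], [0, 0, 0]]]'

```text
t: 20.02
tcp_pos: [436.1, -331.3, 89.2]
ee_rot: [0.382, 0.559, 0.661, -0.323]
wrist_force: [0.1, -0.2, -2.8]
finger_gap: 0.361
```

Request:
carry_out --motion '[[1, [0, 0, 0], [0, 0, 0]], [1, [0, 0, 0], [0, 0, 0]]]'

```text
t: 20.18
tcp_pos: [435.8, -330.9, 88.6]
ee_rot: [0.381, 0.559, 0.662, -0.323]
wrist_force: [0.4, 0.2, -3.5]
finger_gap: 0.358
```

```bash
python3 - <<'E'
from pl import *
s=manip.capture("scene");t=manip.capture("top")
st=show();print("W",st["tcp_pos"]+q2R(st["ee_rot"]).apply([16.8,0,0]));target(N+[0,0,9]-ax*16.8,Rw);target(N-ax*16.8,Rw)
for c in (s,t): c["frame"]=cv2.convertScaleAbs(c["frame"],alpha=2,beta=0)
crop(s,175,195,65,65,11,"r8s.png");crop(t,385,235,75,55,10,"r8t.png")
E
```

```text
t 20.28 tcp [ 436.2 -331.4   89.2] j [-0.918  0.491  1.59   0.236  1.533 -1.151] F [ 0.1 -0.1 -3.5] M [-0.52 -0.07  0.07] gap 0.36
[[-0.083, 0.986, 0.144], [0.493, 0.166, -0.854], [-0.866, 0.0, -0.5]]
W [ 434.83573358 -323.10166637   74.68831249]
shift [0.001  0.0005 0.0017] turn [0.1 0.  0. ] dist 0.002 0.1
shift [0.0088 0.0005 0.0062] turn [0.1 0.  0. ] dist 0.011 0.1
```

View pics/r8s.png

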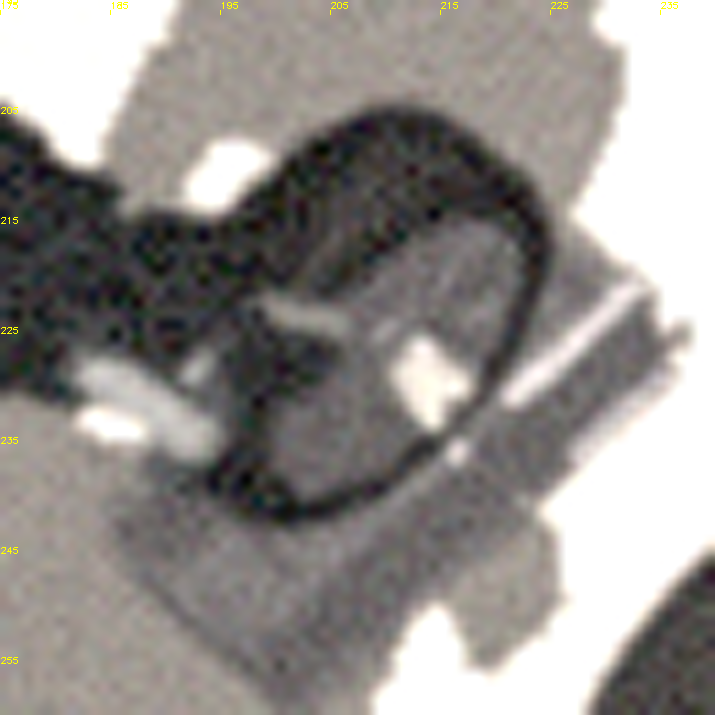

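View pics/r8t.png

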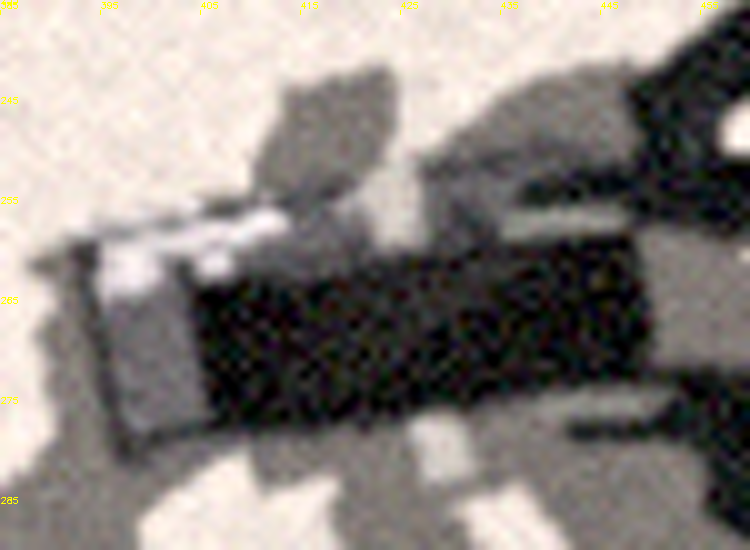

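Request:
carry_out --motion '[[1, [0.002, -0.001, 0.0012], [0, 0, 0]], [1, [0.0035, -0.002, 0.002], [0, 0, 0]], [1, [0.0045, -0.002, 0.0026], [0, 0, 0]], [1, [0.0055, -0.002, 0.0032], [0, 0, 0]], [1, [0.006, -0.002, 0.0035], [0, 0, 0]]]'

```text
t: 20.7
tcp_pos: [434.2, -331.7, 82.1]
ee_rot: [0.382, 0.559, 0.661, -0.323]
wrist_force: [-0.5, 0.1, -3.3]
finger_gap: 0.355
```

```bash
cat > w.py <<'E'
from pl import *
st=manip.sense();RC=R.from_euler('z',HD)
print("t %.2f"%st["t"],"W",(st["tcp_pos"]+q2R(st["ee_rot"]).apply([16.8,0,0])).round(1),"Fcr",RC.inv().apply(st["wrist_force"]).round(1),"M",RC.inv().apply(st["moment"]).round(2),"gap",round(st["finger_gap"],3))
E
python3 w.py
```

```text
t 20.70 W [ 432.8 -323.4   67.5] Fcr [ 0.2  0.5 -3.3] M [-0.02  0.51 -0.  ] gap 0.355
```

Now 1 mm steps.

Request:
carry_out --motion '[[1, [0.0004, 0, 0.0003], [0, 0, 0]], [1, [0.0009, 0, 0.0005], [0, 0, 0]], [1, [0.0013, 0, 0.0008], [0, 0, 0]], [1, [0.0013, 0, 0.0008], [0, 0, 0]]]'

```text
t: 21.03
tcp_pos: [434.2, -331.7, 80.5]
ee_rot: [0.382, 0.559, 0.661, -0.323]
wrist_force: [0.9, -0.3, -2.8]
finger_gap: 0.358
```

```bash
python3 w.py
```

```text
t 21.03 W [ 432.8 -323.4   65.9] Fcr [-0.4 -0.8 -2.8] M [ 0.01  0.52 -0.04] gap 0.358
```

Request:
carry_out --motion '[[1, [0.0004, 0, 0.0003], [0, 0, 0]], [1, [0.0009, 0, 0.0005], [0, 0, 0]], [1, [0.0009, 0, 0.0005], [0, 0, 0]]]'

```text
t: 21.28
tcp_pos: [434.2, -331.7, 79.4]
ee_rot: [0.382, 0.559, 0.661, -0.323]
wrist_force: [-0.5, -1.1, -3.1]
finger_gap: 0.357
```

```bash
python3 w.py
```

```text
t 21.28 W [ 432.8 -323.4   64.8] Fcr [-1.   0.7 -3.1] M [ 0.01  0.54 -0.05] gap 0.357
```

Request:
carry_out --motion '[[1, [0.0004, 0, 0.0003], [0, 0, 0]], [1, [0.0009, 0, 0.0005], [0, 0, 0]], [1, [0.0009, 0, 0.0005], [0, 0, 0]]]'

```text
t: 21.53
tcp_pos: [434.3, -331.9, 79.0]
ee_rot: [0.382, 0.559, 0.661, -0.323]
wrist_force: [-0.0, -0.4, -0.4]
finger_gap: 0.358
```

```bash
python3 w.py
```

```text
t 21.53 W [ 432.9 -323.6   64.4] Fcr [-0.4  0.1 -0.4] M [0.14 0.26 0.06] gap 0.358
```

Request:
carry_out --motion '[[1, [0.0004, 0, 0.0003], [0, 0, 0]], [1, [0.0009, 0, 0.0005], [0, 0, 0]], [1, [0.0009, 0, 0.0005], [0, 0, 0]]]'

```text
t: 21.78
tcp_pos: [434.5, -332.2, 78.6]
ee_rot: [0.382, 0.559, 0.661, -0.323]
wrist_force: [-0.9, -0.2, 3.0]
finger_gap: 0.358
```

```bash
python3 w.py
```

```text
t 21.78 W [ 433.1 -324.    64. ] Fcr [-0.  1.  3.] M [0.08 0.16 0.11] gap 0.358
```

```bash
python3 w.py; python3 - <<'E'
from pl import *
s=manip.capture("scene");t=manip.capture("top")
for c in (s,t): c["frame"]=cv2.convertScaleAbs(c["frame"],alpha=2,beta=0)
crop(s,175,195,65,65,11,"r9s.png");crop(t,385,235,75,55,10,"r9t.png")
E
```

```text
t 21.78 W [ 433.1 -324.    64. ] Fcr [-0.  1.  3.] M [0.08 0.16 0.11] gap 0.358
```

View pics/r9s.png

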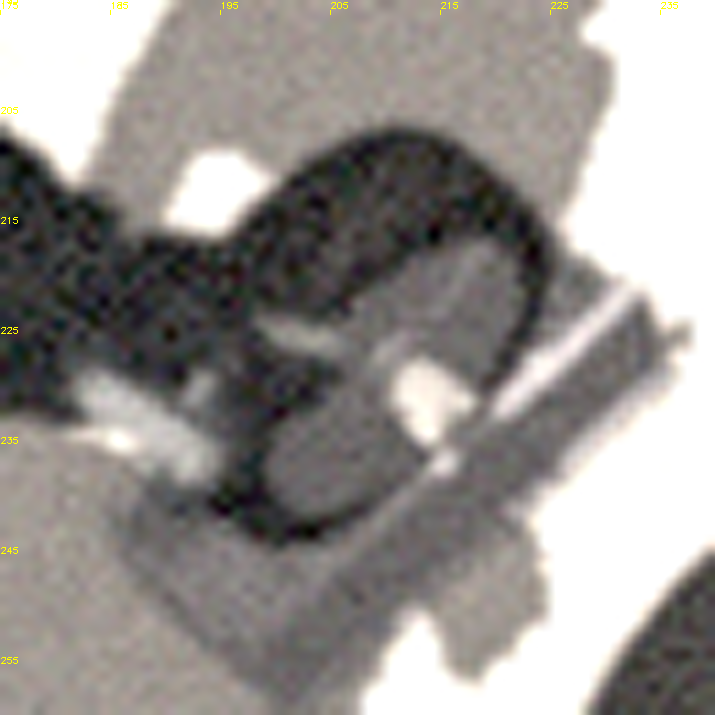

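View pics/r9t.png

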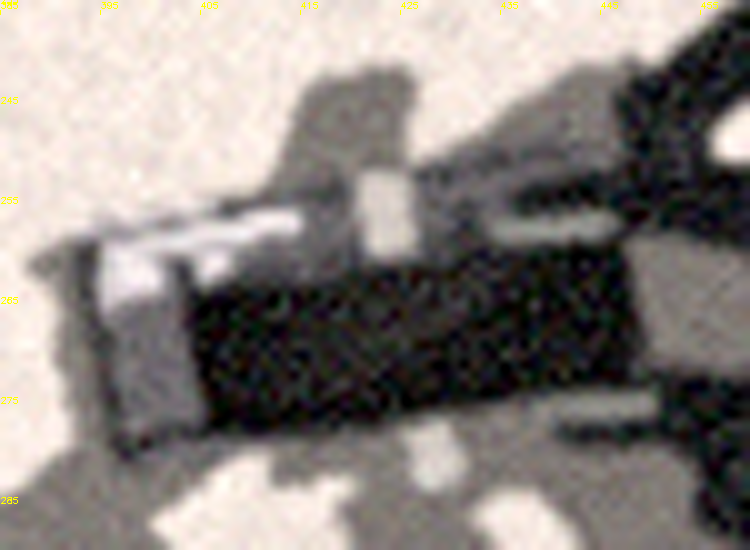

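Request:
carry_out --motion '[[1, [0, 0, 0], [0, 0, 0]], [1, [0, 0, 0], [0, 0, 0]], [1, [0.0003, 0, 0.0002], [0, 0, 0]], [1, [0.0003, 0, 0.0002], [0, 0, 0]]]' --grip_force 20

```text
t: 22.22
tcp_pos: [434.5, -332.4, 78.4]
ee_rot: [0.382, 0.559, 0.661, -0.323]
wrist_force: [-0.5, -1.6, 2.3]
finger_gap: 0.358
```

```bash
python3 w.py
```

```text
t 22.22 W [ 433.2 -324.2   63.8] Fcr [-1.5  0.7  2.3] M [0.17 0.17 0.07] gap 0.358
```

Request:
carry_out --motion '[[0.63, [0, 0, 0], [0, 0, 0]], [0.61, [0, 0, 0], [0, 0, 0]], [0.58, [0, 0, 0], [0, 0, 0]], [0.52, [0, 0, 0], [0, 0, 0]], [0.45, [0, 0, 0], [0, 0, 0]]]'

```text
t: 22.63
tcp_pos: [434.5, -332.2, 78.2]
ee_rot: [0.382, 0.559, 0.661, -0.323]
wrist_force: [0.3, -0.4, 0.1]
finger_gap: 0.547
```

```bash
python3 w.py
```

```text
t 22.63 W [ 433.1 -323.9   63.7] Fcr [-0.4 -0.3  0.1] M [0.01 0.18 0.  ] gap 0.547
```

Request:
carry_out --motion '[[0.45, [-0.01, 0, 0], [0, 0, 0]], [0.45, [-0.03, 0, 0], [0, 0, 0]], [0.45, [-0.06, 0, 0], [0, 0, 0]], [0.45, [-0.095, 0, 0], [0, 0, 0]], [0.45, [-0.13, 0, 0], [0, 0, 0]]]'

```text
t: 23.05
tcp_pos: [445.0, -396.4, 192.2]
ee_rot: [0.382, 0.559, 0.661, -0.323]
wrist_force: [0.6, -0.6, -0.1]
finger_gap: 0.551
```

Request:
carry_out --motion '[[0.45, [-0.02, 0, 0], [0, 0, 0]], [0.45, [-0.04, 0, 0], [0, 0, 0]], [0.45, [-0.04, 0, 0], [0, 0, 0]], [0.45, [-0.04, 0, 0], [0, 0, 0]]]'

```text
t: 23.38
tcp_pos: [448.8, -417.3, 228.2]
ee_rot: [0.383, 0.559, 0.66, -0.323]
wrist_force: [0.4, -0.9, 0.1]
finger_gap: 0.55
```

```bash
python3 - <<'E'
from pl import *
show()
s=manip.capture("scene");t=manip.capture("top")
cv2.imwrite('pics/u1.png',cv2.resize(np.vstack([s['frame'][90:330,150:470],t['frame'][90:330,200:520]]),None,fx=1.25,fy=1.25))
for c in (s,t): c["frame"]=cv2.convertScaleAbs(c["frame"],alpha=1.8,beta=0)
a=ov.draw(s,[],175,195,65,70,6,"");b=ov.draw(t,[],385,235,68,70,6,"")
cv2.imwrite('pics/u2.png',np.hstack([a,b]))
E
```

```text
t 23.38 tcp [ 448.8 -417.3  228.2] j [-0.975  0.491  1.31   0.217  1.816 -1.14 ] F [ 0.4 -0.9  0.1] M [-0.23 -0.02  0.05] gap 0.55
[[-0.081, 0.986, 0.145], [0.491, 0.166, -0.855], [-0.867, 0.002, -0.498]]
```

View pics/u1.png

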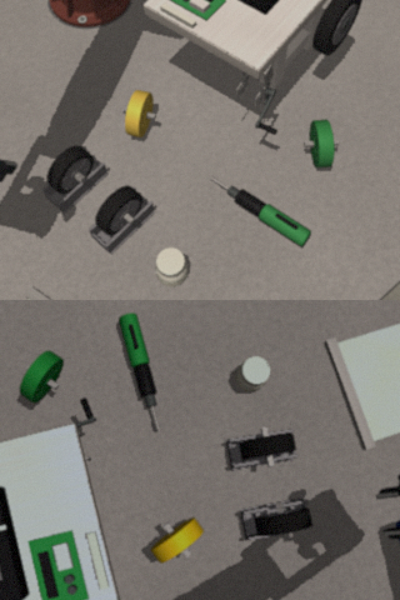

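View pics/u2.png

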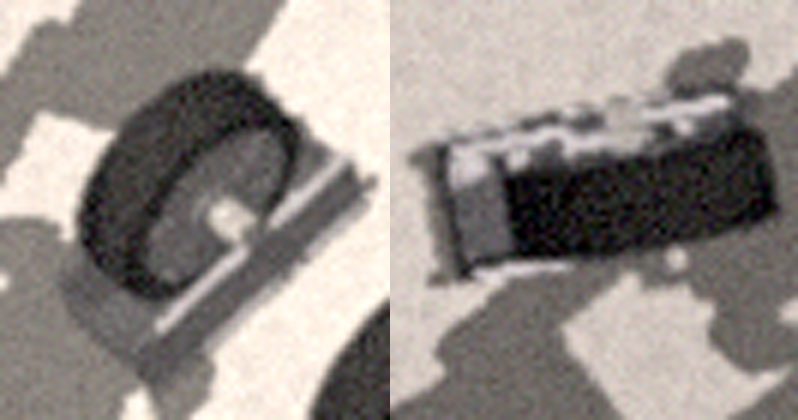

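```bash
python3 - <<'E'
from pl import *
s=manip.capture("scene");t=manip.capture("top")
print(proj(t,[N+[0,0,0]]),proj(t,[N+35.5*np.array([.986,.165,0]),N-35.5*np.array([.986,.165,0])]),proj(s,[N,N+35.5*np.array([.986,.165,0])]))
for c in (s,t): c["frame"]=cv2.convertScaleAbs(c["frame"],alpha=1.6,beta=0)
crop(s,175,195,65,65,11,"u3s.png");crop(t,385,235,75,55,10,"u3t.png")
crop(t,370,185,75,50,10,"u3p.png")
E
```

```text
[[426.03807006 265.845627  ]] [[422.95714006 250.29904058]
 [429.09559561 281.4476534 ]] [[207.26728004 225.33830733]
 [216.91360637 233.52125209]]
```

View pics/u3t.png

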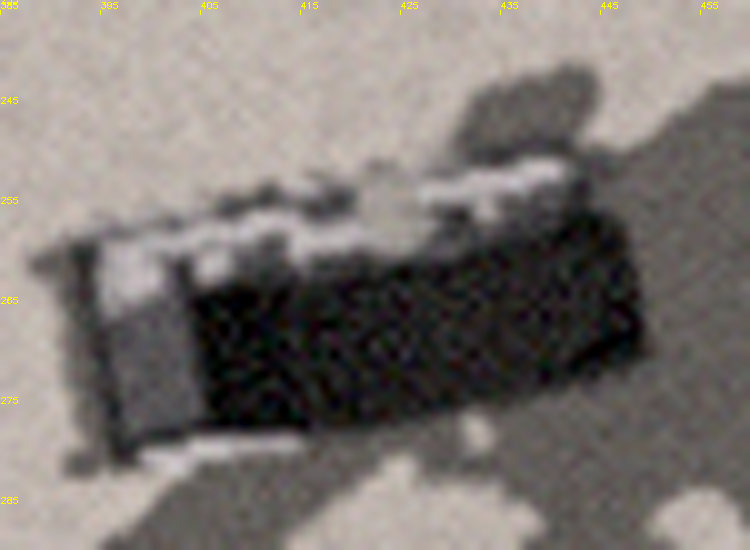

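View pics/u3s.png

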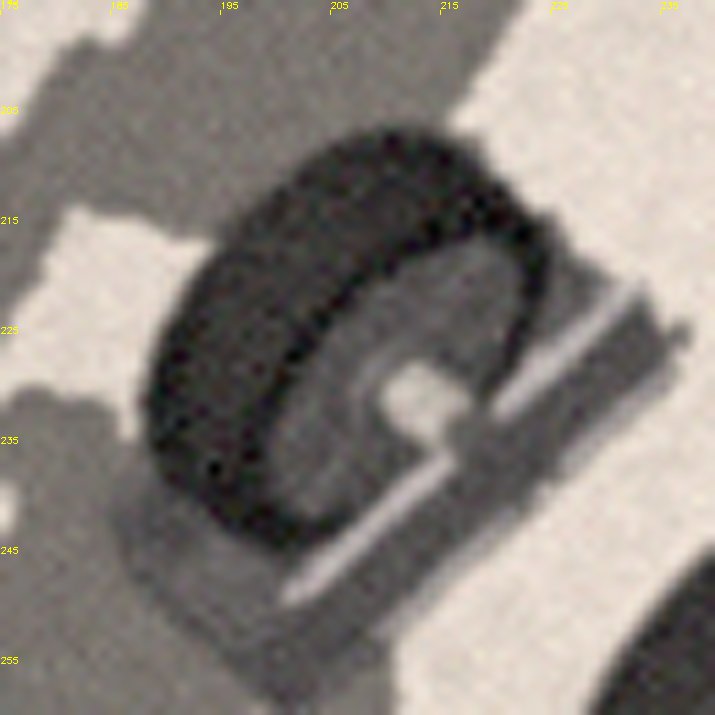

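View pics/u3p.png

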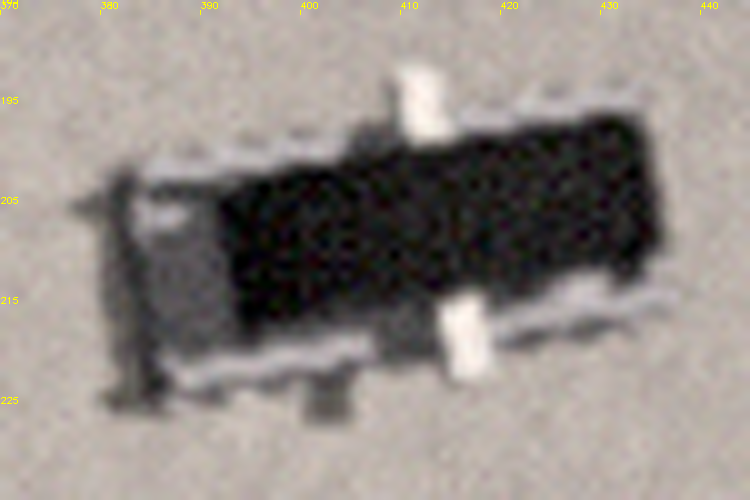

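```bash
python3 - <<'E'
from h import *
st=show()
print(manip.hand_in())
E
```

```text
t 23.58 tcp [ 447.7 -414.7  224.9] j [-0.974  0.493  1.315  0.217  1.816 -1.14 ] F [-0.7  0.2  0.3] M [-0.22  0.03  0.01] gap 0.547
[[-0.085, 0.986, 0.143], [0.497, 0.167, -0.852], [-0.864, -0.001, -0.504]]
the job is handed in; nothing more can be done
None
```

I took the wheel off the fork and set it in the empty cradle, and I handed the job in at about 23.6 s. No verdict was reported.

**What I did**
- **Lever:** I gripped the cam lever and swung it down to its stop. The overlay for fully open (1.571 rad) matched it in both pictures.
- **Wheel removal:** I gripped the front rim at a 30° slant, lifted the wheel just clear of the sills, and drew it forward. The slot limb showed at about 3 N, roughly 11 mm ahead of the start. I backed off about 1.5 mm and lowered the wheel about 45 mm; the wrist force stayed at the wheel's own weight (about 3 N).
- **Placing:** I lowered the wheel into the cradle until the ribs took it, at 64 mm centre height and about 6 N. Only then did I let go and back away.

**Last checks**
- The pictures show the wheel upright and centred between the cradle walls, sitting like the spare.
- The lever is still open, and the spare wheel, screwdriver and jar look to be where they were.
- The wrist force is near zero and the gripper is clear of everything.

**What disagreed**
- **Fingertips:** they appeared about 28 mm further back along the tool than stated. My first grasp of the lever closed on nothing and may have nudged it a few millimetres towards shut. I corrected from the pictures.
- **Cradle position:** the two cameras differed by about 4 mm across the cradle, so I centred the wheel by eye between its walls.

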